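# Unload the frame clamp and lock the slide drawer

## Task

The glue on the oak slide frames in the clamp has set: slide the clamp's jaw well open, lift out every frame and lay each flat on the floor of a bay of its own in the pulled-out archive drawer. Then push the drawer fully shut and drop the brass lock pin fully home in the hole in the cabinet top, and leave the empty clamp with its jaw slid fully closed again. Leave the ruby glass slide, the tin carrier and the magnifying glass where they are.

Things in the scene. Friction and masses are not known exactly. Their poses are not given: they have to be found in the camera images.
- jaw (a joint): sliding jaw of the clamp, m: 0 = closed on the frames, 0.06 = fully open; it slides along the clamp's +x, away from the robot, with about 3 N of friction and stays where it is left
- jaw_handle (a point): middle of the jaw's wooden handle, an upright board on the jaw 12 mm thick (x), 70 mm wide (y) and 39 mm tall above the steel jaw (z 47 to 86 mm above the table); this point is 11 mm below its top. Its x axis is the direction in which the jaw opens
- clamp: steel frame clamp fixed to the table; origin on the table under mid bed. Bed top at z 20 mm, 270 mm wide (y), two ribs 6 mm high at y = -45, 45 mm make three places centred at y = -90, 0, 90. Near end (-x): low fixed jaw, top 40 mm, inner face x = -56.5 mm. The sliding jaw at the far end (+x) has a lip (underside z 39 mm) that covers 9 mm of the frames, so none can be lifted until it opens
- frame1: oak slide frame lying flat, 110 (x) by 72 (y) by 16 mm thick, 90 g; outer bars 12 mm wide; a middle bar 14 mm wide runs along y through the centre between two through windows 36 (x) by 48 mm (y). Pinch it across the middle bar (fingers closing along x, one in each window). Origin: centre of its underside. Two or three frames are present, starting in the clamp
- frame2: oak slide frame lying flat, 110 (x) by 72 (y) by 16 mm thick, 90 g; outer bars 12 mm wide; a middle bar 14 mm wide runs along y through the centre between two through windows 36 (x) by 48 mm (y). Pinch it across the middle bar (fingers closing along x, one in each window). Origin: centre of its underside. Two or three frames are present, starting in the clamp
- frame3: oak slide frame lying flat, 110 (x) by 72 (y) by 16 mm thick, 90 g; outer bars 12 mm wide; a middle bar 14 mm wide runs along y through the centre between two through windows 36 (x) by 48 mm (y). Pinch it across the middle bar (fingers closing along x, one in each window). Origin: centre of its underside. Two or three frames are present, starting in the clamp
- bay1 (a point): centre of the floor of bay 1 of the drawer; moves with the drawer. Its axes are the cabinet's (x = the way in which the drawer shuts, z up). Each bay is open above, 124 mm (x) by 84 to 88 mm (y); the floor is 12 mm above the table; partitions between the bays reach 22 mm and the drawer's sides 30 mm above that floor
- bay2 (a point): centre of the floor of bay 2 of the drawer; moves with the drawer. Its axes are the cabinet's (x = the way in which the drawer shuts, z up). Each bay is open above, 124 mm (x) by 84 to 88 mm (y); the floor is 12 mm above the table; partitions between the bays reach 22 mm and the drawer's sides 30 mm above that floor
- bay3 (a point): centre of the floor of bay 3 of the drawer; moves with the drawer. Its axes are the cabinet's (x = the way in which the drawer shuts, z up). Each bay is open above, 124 mm (x) by 84 to 88 mm (y); the floor is 12 mm above the table; partitions between the bays reach 22 mm and the drawer's sides 30 mm above that floor
- drawer (a joint): drawer of the archive cabinet, m: 0 = shut, 0.165 = fully out (towards the cabinet's -x, to the robot); about 1.5 N of friction, stays where it is left
- drawer_front (a point): point on the drawer's outer front face, at mid width, 35 mm above the table; the face is upright, faces -x, 280 mm wide, and reaches from 6 to 50 mm above the table; no handle stands out, push it along +x. Shut, it is flush with the cabinet's front
- pin_hole (a point): mouth of the lock pin's hole, 12.5 mm wide, in the cabinet's top, 66 mm above the table and 12 mm behind the cabinet's front edge at mid width. It goes through the 14 mm thick top and, only when the drawer is shut, on into a 15 mm wide hole in the drawer's front. Its x axis is the way in which the drawer shuts
- pin: brass lock pin, 84 mm long, 80 g, upright: shaft 10 mm in diameter and 48 mm long with a tapered tip, then a collar 22 mm in diameter and 4 mm thick, then a square grip 16 by 16 mm and 32 mm tall (52 to 84 mm above the tip, sides along x and y). Origin: the tip. It starts in the stand; fully home, the collar lies on the cabinet's top
- pin_stand: wooden block fixed to the table, 56 by 56 by 50 mm, with the hole in which the pin starts, its collar on the block's top. Origin: centre of its underside
- ruby_slide: ruby glass slide, 83 by 83 by 5 mm, lying flat; leave alone. Origin: centre of its underside
- tin_carrier: black japanned open tin, 120 by 50 by 35 mm; leave alone. Origin: centre of its underside
- magnifier: magnifying glass in a dark horn rim, 150 mm long, 10 mm thick, lying flat; leave alone. Origin: on the table, in the handle; the lens centre is 60 mm along +x
Mind the look-alikes: they are no part of the job. What is shaped like the frame1 but pink is not meant.

How it is judged:
On the way, in this order (a step that is already met when the one before it is completed fails the run):
1. the clamp's jaw is slid open, at least 40 mm (value of joint jaw above 0.04 m), for 0.2 s.
2. every frame lies flat on the floor of a bay, the drawer still out (x of frame1 in the frame of bay2 between -0.015 and 0.015 m and y of frame1 in the frame of bay2 between -0.105 and 0.105 m and z of frame1 in the frame of bay2 between -0.005 and 0.006 m and angle between each of frame1, frame2, frame3's own z axis and vertical below 0.08 rad and x of frame2 in the frame of bay2 between -0.015 and 0.015 m and y of frame2 in the frame of bay2 between -0.105 and 0.105 m and z of frame2 in the frame of bay2 between -0.005 and 0.006 m and x of frame3 in the frame of bay2 between -0.015 and 0.015 m and y of frame3 in the frame of bay2 between -0.105 and 0.105 m and z of frame3 in the frame of bay2 between -0.005 and 0.006 m and value of joint drawer above 0.1 m), for 0.2 s.
3. the drawer is shut with the frames in it (x of frame1 in the frame of bay2 between -0.015 and 0.015 m and y of frame1 in the frame of bay2 between -0.105 and 0.105 m and z of frame1 in the frame of bay2 between -0.005 and 0.006 m and angle between each of frame1, frame2, frame3's own z axis and vertical below 0.08 rad and x of frame2 in the frame of bay2 between -0.015 and 0.015 m and y of frame2 in the frame of bay2 between -0.105 and 0.105 m and z of frame2 in the frame of bay2 between -0.005 and 0.006 m and x of frame3 in the frame of bay2 between -0.015 and 0.015 m and y of frame3 in the frame of bay2 between -0.105 and 0.105 m and z of frame3 in the frame of bay2 between -0.005 and 0.006 m and value of joint drawer below 0.004 m), for 0.2 s.
4. the lock pin is home in the cabinet's hole (z of pin in the frame of pin_hole below -0.042 m and horizontal distance between pin and pin_hole below 0.006 m and angle between pin's own z axis and vertical below 0.12 rad and value of joint drawer below 0.004 m), for 0.2 s.
At the end, for the whole second after the job is handed in: Every frame present lies flat (within 0.08 rad) on the floor of a drawer bay (underside within 6 mm of it); the drawer is shut (within 4 mm); the pin's tip is at least 42 mm below the cabinet's top in the hole, upright; the jaw is closed again (within 6 mm); everything is at rest and released (all of step 4 and x of frame1 in the frame of bay2 between -0.015 and 0.015 m and y of frame1 in the frame of bay2 between -0.105 and 0.105 m and z of frame1 in the frame of bay2 between -0.005 and 0.006 m and angle between each of frame1, frame2, frame3's own z axis and vertical below 0.08 rad and x of frame2 in the frame of bay2 between -0.015 and 0.015 m and y of frame2 in the frame of bay2 between -0.105 and 0.105 m and z of frame2 in the frame of bay2 between -0.005 and 0.006 m and x of frame3 in the frame of bay2 between -0.015 and 0.015 m and y of frame3 in the frame of bay2 between -0.105 and 0.105 m and z of frame3 in the frame of bay2 between -0.005 and 0.006 m and value of joint jaw below 0.006 m and linear speed of pin below 0.02 m/s and linear speed of each of frame1, frame2, frame3 below 0.03 m/s); the robot touches nothing.
It fails at once if the ruby slide is moved more than 20 mm (distance of ruby_slide from where it was at the start of the episode above 0.02 m).
It fails at once if the tin carrier is moved more than 20 mm (distance of tin_carrier from where it was at the start of the episode above 0.02 m).
It fails at once if the magnifier is moved more than 20 mm (distance of magnifier from where it was at the start of the episode above 0.02 m).
Of frame1, frame2, frame3 only 2 to 3 are there at a start; the rules pass over those that are not, and their reading is None.
At some moment in a run one of frame1, frame2, frame3 may be knocked a few centimetres aside while the robot is not near it.
It also fails if it takes over 208 s, if anything falls off the work surface, if the arm or the gripper's body presses on something with over 40 N, if the wrist force passes 120 N, or if a joint passes its speed limit or range.

## Robot

A 6-joint arm with a two-finger parallel gripper is mounted at the origin on the work surface. World frame = base frame: x ahead of the robot, y to its left, z up, the work surface at z = 0. Lengths are in m, angles in rad, forces in N, time in s.
With the tool pointing down it reaches from about 0.4 to 0.925 m from the base axis. Payload 12.5 kg.
Tool frame: the origin (TCP) lies at the very end of the fingers, on their centre line; the grasp point (between the pads) lies 19 mm behind it; z points along the fingers, y is the line along which they close (so a half turn about z gives the same grasp; the last joint's range is limited). The gripper opens to 95 mm and grips with 3 to 60 N. Pads are 20 mm wide; open, the fingers measure 119 mm over their backs; the gripper's body (75 mm by 180 mm) begins 59 mm behind the grasp point.
Start: joints at [1.097, 0.491, 1.559, -0, 1.092, -0.106], TCP at [0.225, 0.583, 0.215] pointing down, gripper open.
Joint ranges: [-3.1, 3.1], [-0.84, 2.19], [0.05, 2.79], [-1.13, 4.28], [0.06, 2.93], [-2.69, 2.69]. Speed limits (rad/s): [2.22, 2.22, 2.79, 3.14, 3.14, 3.14].

## Interface

Orientations are given as a 3x3 rotation matrix whose columns are the frame's x, y, z axes.
In Python, from bench import telemetry, eyes, r gives the robot as it stands.
- The arm moves only by the tool play_rows, never from a script. Its argument "increments" is text: rows parted by semicolons, each of 7 numbers parted by spaces: the opening, from -1 (shut) to 1 (fully open), then the shift along the tool's x, y, z as a fraction of full scale, then the turn, a rotation vector about the tool's x, y, z as a fraction of full scale. A call has 1 to 5 rows; each row is the pose to reach, as a shift and turn from the pose commanded when the call began, along the tool's axes at that moment, turning the shorter way round; what a row does not reach only later rows make up. Full scale, the value 1, is 0.6 m for a shift and pi rad for a turn. A row lasts 1/8 s, in which the tool goes at most 62.5 mm and 10.7 degrees, less where a joint would pass 70% of its speed; a pose out of reach is approached as far as the arm can. A call with a number of a shift or a turn outside -1 to 1 is refused whole. A call with a gripper value outside its range is refused whole. The fingers move at their own pace and stop on an object; "grip_force" is the grip in N (left out, the last holds). Time passes only in rows, so rows that repeat a pose let the fingers close. It gives the time, the measured TCP pose, the force, the opening and the grip force at its end, in the units of the state.
- telemetry.observe(): the state, without advancing time (a new reading comes with each control period).
- eyes.snapshot(name): name is "scene" or "top"; returns a dict with "pixels" (480x640x3 uint8, blue, green, red), "intrinsics" (3x3 intrinsics, pixels), "extrinsics" (4x4, takes a point from camera to world coordinates). Camera axes: x right, y down, z forward; pixel columns grow to the right and rows downward; lengths in m; the calibration is good to about 2 mm. A picture is of the moment at which its call begins. There is no depth.
- r.finish_job(): hands the job in; it is judged then, once.
The state is a dict: "time": time; "qpos": joint angles; "joint_velocities": joint speeds; "tau": joint torques, N m; "tool_pos": TCP position; "tool_rot": TCP orientation; "ft_force": force on the tool from outside, world axes, zero at the start; "ft_torque": the same for the moment, N m; "finger_gap": opening from 0.0 (shut) to 1.0 (fully open); "finger_force": force on a finger pad.
Only numpy, scipy, OpenCV 4.12 (cv2) and the standard library are available. Lean on these libraries where they do the work, as an engineer would, in place of code of your own. Each camera call takes 0.05 s, during which the arm holds its last target. There are 200 camera calls.

## Working session

There is one attempt and no reset: what is moved stays moved. The work goes in short steps, Python scripts to look and compute and a tool call to move; the robot and the scene stay as the last step left them, time stands still between calls to the robot, and variables do not carry over. Pictures are saved under pics/ and viewed, at most 14 in all, crops included, and the job is handed in when it is done.

Besides the shell and the picture viewer there is one more tool, called after "Request:" as name(argument=value, ...) on one line, values as JSON. play_rows: Moves the arm, as the interface text tells. Its arguments: {"type":"object","properties":{"increments":{"type":"string"},"grip_force":{"type":"number"}},"required":["increments"]}

```bash
mkdir -p pics; ls
python3 - <<'E'
from bench import telemetry, eyes, r
import cv2
for n in("scene","top"):
    s=eyes.snapshot(n); cv2.imwrite(f"pics/{n}0.png",s["pixels"]); print(n,s["intrinsics"],s["extrinsics"])
o=telemetry.observe(); print(o)
E
```

```text
pics
scene [[607.77352591   0.         320.80198175]
 [  0.         607.77352591 245.5687485 ]
 [  0.           0.           1.        ]] [[-0.74497975  0.36414553 -0.55893042  1.47783871]
 [ 0.66674031  0.4334663  -0.60627084  1.00210065]
 [ 0.02150669 -0.82432093 -0.56571412  1.01233666]
 [ 0.          0.          0.          1.        ]]
top [[545.72870013   0.         323.33192829]
 [  0.         545.72870013 241.55799499]
 [  0.           0.           1.        ]] [[ 0.01646954 -0.97284612  0.23086615  0.15162532]
 [-0.9998568  -0.01512594  0.0075887  -0.00201872]
 [-0.00389057 -0.23095807 -0.97295592  1.84592462]
 [ 0.          0.          0.          1.        ]]
{'time': 0.1, 'qpos': array([ 1.09738258e+00,  4.91497356e-01,  1.55935008e+00, -1.61780153e-05,
        1.09171459e+00, -1.05625015e-01]), 'joint_velocities': array([ 1.66517100e-03, -2.33980113e-03, -1.80493628e-03, -4.55619068e-05,
       -9.01029841e-04,  1.00273864e-03]), 'tau': array([ 2.39007240e-03, -6.13624048e+01, -2.58605593e+01,  6.94062584e-02,
        4.70382068e-02, -4.75862123e-05]), 'tool_pos': array([0.2246259 , 0.583025  , 0.21413462]), 'tool_rot': array([[-9.33127358e-01,  3.59545754e-01, -4.29184383e-04],
       [ 3.59545999e-01,  9.33126957e-01, -8.69301206e-04],
       [ 8.79299603e-05, -9.65480265e-04, -9.99999530e-01]]), 'ft_force': array([ 0.13866041, -0.42587898, -0.75721278]), 'ft_torque': array([ 0.01349697, -0.00686415, -0.00138122]), 'finger_force': 0.0, 'finger_gap': 0.998048270638337}
```

View pics/scene0.png

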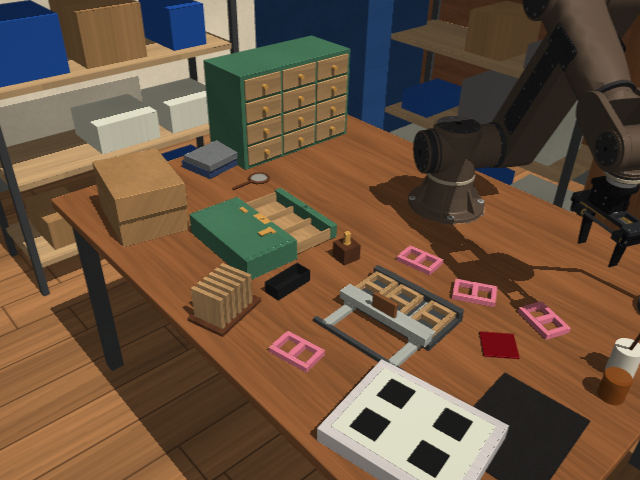

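View pics/top0.png

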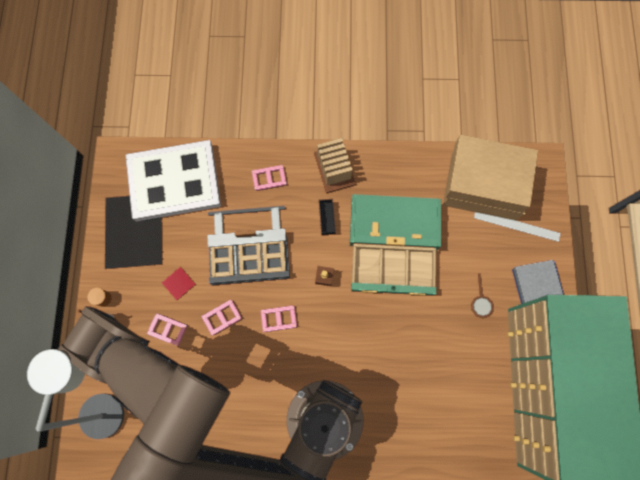

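The scene shows three oak frames in the clamp, at top-image (223,259), (249,257) and (273,256). The look-alikes are pink frames at (167,328), (221,317), (279,318) and (269,177). I choose the three oak ones and check them in a close crop.

Run:
```python
import cv2,numpy as np
t=cv2.imread("pics/top0.png")[190:300,195:455]; s=cv2.imread("pics/scene0.png")[175:375,180:480]
a=cv2.resize(t,None,fx=3,fy=3,interpolation=cv2.INTER_CUBIC)
cv2.imwrite("pics/crop1.png",a)
cv2.imwrite("pics/crop2.png",cv2.resize(s,None,fx=2.66,fy=2.66,interpolation=cv2.INTER_CUBIC))
```

```text
(no output)
```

View pics/crop1.png

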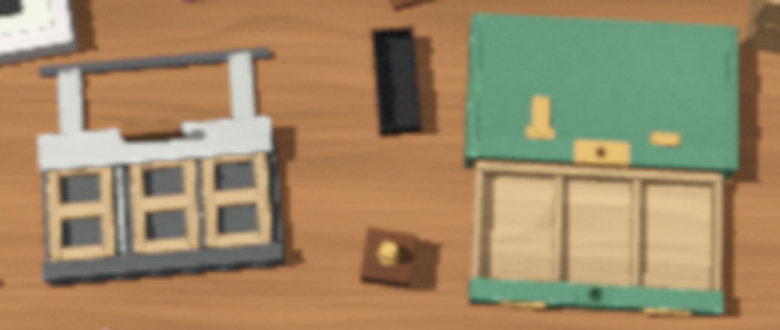

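View pics/crop2.png

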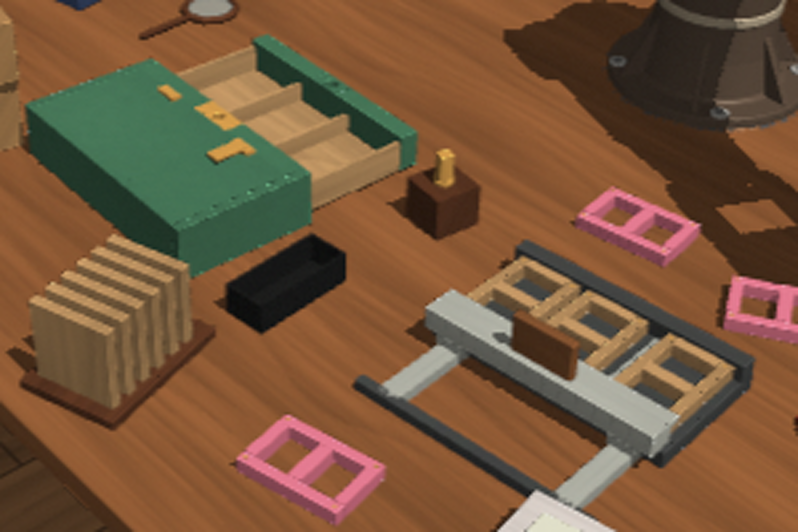

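The crops confirm three oak frames in the clamp. In crop1 their mid-bar centres are about (84,211), (167,203) and (238,198). The pin is at (389,252), the hole at (601,152), and the drawer front's hole at (595,294). Next I compute positions.

```bash
cat > h.py <<'E'
from bench import telemetry, eyes, r
import numpy as np, cv2, json
C={}
def cam(n):
    if n not in C:
        s=np.load("cams.npz"); C[n]=(s[n+"K"],s[n+"E"])
    return C[n]
def p2w(n,uv,z):
    K,E=cam(n); d=E[:3,:3]@np.linalg.inv(K)@np.array([uv[0],uv[1],1.]); o=E[:3,3]
    return o+d*(z-o[2])/d[2]
def w2p(n,P):
    K,E=cam(n); c=E[:3,:3].T@(np.asarray(P,float)-E[:3,3]); c=K@c; return c[:2]/c[2]
def snap(n,f=None):
    s=eyes.snapshot(n); np.savez if 0 else None
    if f: cv2.imwrite("pics/"+f,s["pixels"])
    return s["pixels"]
def go(pos,yaw=None):
    """print shift/turn in tool units to TCP pos with tool y at world angle yaw, pointing down"""
    o=telemetry.observe(); R=o["tool_rot"]; sh=R.T@(np.array(pos)-o["tool_pos"])/.6
    if yaw is None: T=R
    else:
        y=np.array([np.cos(yaw),np.sin(yaw),0]); z=np.array([0,0,-1.]); T=np.c_[np.cross(y,z),y,z]
    rv=cv2.Rodrigues(R.T@T)[0].ravel()/np.pi
    print("at",o["tool_pos"].round(4),"shift",sh.round(4),"turn",rv.round(4),"F",o["ft_force"].round(1),"gap",round(o["finger_gap"],3),"t",round(o["time"],1))
E
python3 - <<'E'
from h import *
d={}
for n in("scene","top"):
    s=eyes.snapshot(n); d[n+"K"]=s["intrinsics"]; d[n+"E"]=s["extrinsics"]
np.savez("cams.npz",**d)
def t(a,b): return ((a+.5)/3-.5+195,(b+.5)/3-.5+190)
def s(a,b): return ((a+.5)/2.66-.5+180,(b+.5)/2.66-.5+175)
def P(name,n,uv,z): print(name,n,p2w(n,uv,z)[:2].round(4))
for nm,uv in dict(fL=(84,211),fM=(167,203),fR=(238,198)).items(): P(nm,"top",t(*uv),.036)
for nm,uv in dict(fR=(529,282),fM=(603,318),fL=(681,374)).items(): P(nm,"scene",s(*uv),.036)
P("jawinL","top",t(46,264),.04);P("jawinR","top",t(281,246),.04)
P("pin","top",t(389,246),.086);P("pin","scene",s(446,153),.086)
P("hole","top",t(601,152),.066);P("hole","scene",s(222,116),.066)
P("dhole","top",t(595,294),.05);P("dhole","scene",s(336,84),.05)
P("dfL","top",t(470,302),.05);P("dfR","top",t(723,312),.05)
P("dfiL","top",t(480,279),.05);P("dfiR","top",t(723,290),.05)
P("cabL","top",t(468,164),.066);P("cabR","top",t(738,171),.066)
P("pt1a","top",t(562,180),.034);P("pt1b","top",t(556,281),.034)
P("pt2a","top",t(640,185),.034);P("pt2b","top",t(636,286),.034)
P("hndl","top",t(152,133),.086);P("hndlL","scene",s(515,314),.086);P("hndlR","scene",s(578,350),.086)
P("backL","top",t(492,172),.012);P("backR","top",t(712,180),.012)
E
```

```text
fL top [0.5117 0.3517]
fM top [0.5223 0.2584]
fR top [0.5294 0.1785]
fR scene [0.5057 0.175 ]
fM scene [0.4922 0.2603]
fL scene [0.4988 0.3616]
jawinL top [0.4499 0.3898]
jawinR top [0.4744 0.1279]
pin top [0.468  0.0068]
pin scene [0.462 0.008]
hole top [ 0.5819 -0.2283]
hole scene [ 0.5782 -0.2263]
dhole top [ 0.4243 -0.2215]
dhole scene [ 0.4191 -0.2184]
dfL top [ 0.4132 -0.0835]
dfR top [ 0.4066 -0.3621]
dfiL top [ 0.439  -0.0944]
dfiR top [ 0.431  -0.3629]
cabL top [ 0.5658 -0.0798]
cabR top [ 0.5625 -0.3805]
pt1a top [ 0.5563 -0.1877]
pt1b top [ 0.4407 -0.1801]
pt2a top [ 0.5519 -0.2759]
pt2b top [ 0.4365 -0.2693]
hndl top [0.591  0.2716]
hndlL scene [0.5999 0.2422]
hndlR scene [0.5937 0.3139]
backL top [ 0.5694 -0.1097]
backR top [ 0.5639 -0.3619]
```

```bash
cat > ov.py <<'E'
from h import *
def tf(p,yaw): 
    c,s=np.cos(yaw),np.sin(yaw); return lambda q: (p[0]+c*q[0]-s*q[1],p[1]+s*q[0]+c*q[1],q[2])
def rect(x0,x1,y0,y1,z): return [(x0,y0,z),(x1,y0,z),(x1,y1,z),(x0,y1,z)]
def frame(z): return [rect(-.055,.055,-.036,.036,z),rect(.007,.043,-.024,.024,z),rect(-.043,-.007,-.024,.024,z)]
def crop(im,n,box,f,things):
    x,y,w,h=box; a=cv2.resize(im[y:y+h,x:x+w],None,fx=f,fy=f,interpolation=cv2.INTER_CUBIC)
    for T,polys,col in things:
        for po in polys:
            q=np.array([w2p(n,T(v)) for v in po]); q=(q-[x,y]+.5)*f-.5
            cv2.polylines(a,[np.round(q*16).astype(np.int32)],True,col,1,cv2.LINE_AA,4)
    return a
E
python3 - <<'E'
from ov import *
cl=tf((.518,.264),.093); fy=.093
th=[(cl,[rect(-.0565,-.0565,-.135,.135,.04),rect(-.0565,-.0565,-.135,.135,.02),rect(.0615,.0735,-.035,.035,.086)],(0,0,255))]
for c in((.513,.352),(.5215,.2585),(.5285,.1785)): th.append((tf(c,fy),frame(.036),(255,0,0)))
cb=tf((.580,-.227),-.04)
th+=[(cb,[rect(-.012,-.012,-.15,.15,.066),rect(-.177,-.177,-.14,.14,.05),rect(-.177,-.177,-.14,.14,.006),rect(-.006,.006,-.006,.006,.066),rect(-.171,-.159,-.006,.006,.05)],(0,0,255)),(tf((.465,.007),-.1),[rect(-.028,.028,-.028,.028,.05),rect(-.008,.008,-.008,.008,.086)],(255,0,255))]
t=cv2.imread("pics/top0.png");s=cv2.imread("pics/scene0.png")
cv2.imwrite("pics/ov1.png",np.vstack([crop(t,"top",(195,190,260,110),3,th)]))
cv2.imwrite("pics/ov2.png",crop(s,"scene",(180,175,300,200),2.66,th))
E
```

```text
(no output)
```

View pics/ov1.png

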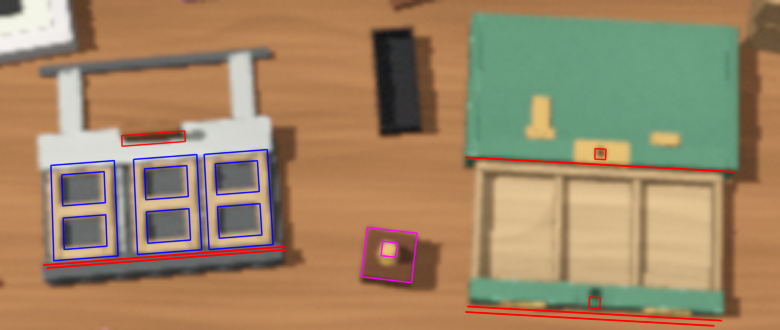

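View pics/ov2.png

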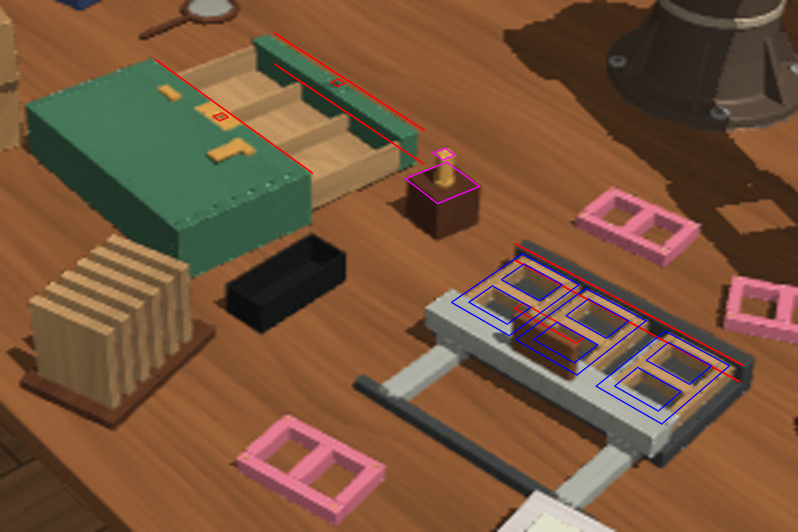

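The overlay fits: clamp at (0.518, 0.264) with yaw 0.093, frames within about 2 mm, and pin at (0.465, 0.007). The drawer is about 0.157 m out and the cabinet yaw is about -0.035. The handle is about 6 mm further out than I drew it. Now I move above the handle.

Run:
```python
from h import *
go((.592,.271,.13),.093)
```

```text
at [0.2246 0.5831 0.2143] shift [-0.7583 -0.2651  0.1406] turn [-2.000e-04  1.000e-04  3.533e-01] F [-0.8  0.4 -0.1] gap 1.002 t 0.2
```

Request:
play_rows(increments="1 -0.758 -0.265 0.05 0 0 0.353;1 -0.758 -0.265 0.05 0 0 0.353;1 -0.758 -0.265 0.05 0 0 0.353;1 -0.758 -0.265 0.05 0 0 0.353;1 -0.758 -0.265 0.05 0 0 0.353")

```text
time: 0.82
tool_pos: [0.4638, 0.3798, 0.1951]
tool_rot: [[-0.256, 0.967, 0.0], [0.967, 0.256, 0.0], [0.0, 0.0, -1.0]]
ft_force: [-0.0, 0.7, 0.6]
finger_gap: 0.997
finger_force: 0.0
```

Run:
```python
from h import *
go((.592,.271,.13),.093)
```

```text
at [0.4638 0.3798 0.1951] shift [-0.2301  0.16    0.1085] turn [ 0.     -0.      0.0529] F [-0.   0.7  0.6] gap 0.997 t 0.8
```

Request:
play_rows(increments="0.1 -0.23 0.16 0.108 0 0 0.053;0.1 -0.23 0.16 0.108 0 0 0.053;0.1 -0.23 0.16 0.108 0 0 0.053;0.1 -0.23 0.16 0.108 0 0 0.053;0.1 -0.23 0.16 0.108 0 0 0.053")

```text
time: 1.45
tool_pos: [0.591, 0.2734, 0.1303]
tool_rot: [[-0.098, 0.995, -0.001], [0.995, 0.098, 0.0], [0.0, -0.001, -1.0]]
ft_force: [0.1, 0.4, -0.0]
finger_gap: 0.563
finger_force: 0.0
```

Run:
```python
from h import *
go((.592,.271,.058),.093)
snap("scene","s2.png")
a=cv2.imread("pics/s2.png")[230:380,270:470]; cv2.imwrite("pics/s2c.png",cv2.resize(a,None,fx=3,fy=3))
```

```text
at [0.591  0.2734 0.1303] shift [-0.0042  0.0014  0.1205] turn [-0.0002 -0.      0.0018] F [ 0.1  0.4 -0. ] gap 0.563 t 1.4
```

View pics/s2c.png

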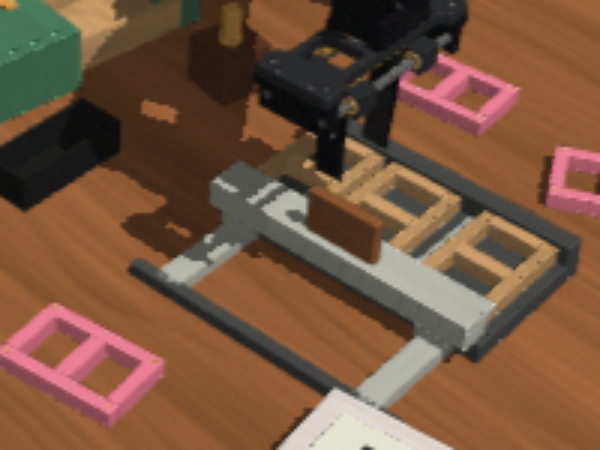

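The gripper is over the handle with its fingers on either side, so I descend, close and drag.

Request:
play_rows(increments="0.1 -0.004 0.001 0.06 0 0 0.002;0.1 -0.004 0.001 0.12 0 0 0.002;0.1 -0.004 0.001 0.12 0 0 0.002")

```text
time: 1.88
tool_pos: [0.5904, 0.2717, 0.0571]
tool_rot: [[-0.094, 0.996, -0.003], [0.996, 0.094, -0.001], [-0.001, -0.003, -1.0]]
ft_force: [-0.9, -0.2, 1.2]
finger_gap: 0.552
finger_force: 0.0
```

Request:
play_rows(increments="-1 0 0 0 0 0 0;-1 0 0 0 0 0 0;-1 0 0 0 0 0 0;-1 0 0 0 0 0 0;-1 0 0 0 0 0 0", grip_force=25)

```text
time: 2.5
tool_pos: [0.5964, 0.2715, 0.0593]
tool_rot: [[-0.093, 0.996, 0.01], [0.996, 0.093, 0.002], [0.002, 0.01, -1.0]]
ft_force: [20.6, 2.8, -10.0]
finger_gap: 0.126
finger_force: 25.0
```

Request:
play_rows(increments="-1 0 0.03 0 0 0 0;-1 0 0.055 0 0 0 0;-1 0 0.08 0 0 0 0;-1 0 0.104 0 0 0 0;-1 0 0.104 0 0 0 0")

```text
time: 3.12
tool_pos: [0.6555, 0.2776, 0.0592]
tool_rot: [[-0.093, 0.996, 0.003], [0.996, 0.093, 0.001], [0.001, 0.003, -1.0]]
ft_force: [2.4, 4.4, 4.2]
finger_gap: 0.127
finger_force: 25.0
```

Request:
play_rows(increments="0 0 0 0 0 0 0;0 0 0 0 0 0 0;0 0 0 0 0 0 0;0 0 0 -0.12 0 0 0;0 0 0 -0.12 0 0 0")

```text
time: 3.75
tool_pos: [0.6557, 0.2772, 0.1347]
tool_rot: [[-0.093, 0.996, 0.006], [0.996, 0.093, 0.002], [0.001, 0.006, -1.0]]
ft_force: [0.2, -0.0, -0.3]
finger_gap: 0.493
finger_force: 0.0
```

Run:
```python
from ov import *
im=snap("scene"); tp=snap("top")
cl=tf((.518,.264),.093)
th=[(cl,[rect(.0615,.0735,-.035,.035,.086),rect(.121,.133,-.035,.035,.086)],(0,0,255))]
for c in((.513,.352),(.5215,.2585),(.5285,.1785)): th.append((tf(c,.093),frame(.036),(255,0,0)))
cv2.imwrite("pics/s3.png",np.hstack([crop(im,"scene",(310,240,160,140),2.6,th),crop(tp,"top",(195,200,105,100),3.64,th)[:364]]))
go((.5285,.1785,.1),.093)
```

```text
at [0.6546 0.2769 0.1318] shift [-0.1438 -0.2245  0.0524] turn [ 0.0007 -0.0002 -0.0001] F [ 0.4  0.5 -0.4] gap 0.497 t 3.9
```

View pics/s3.png

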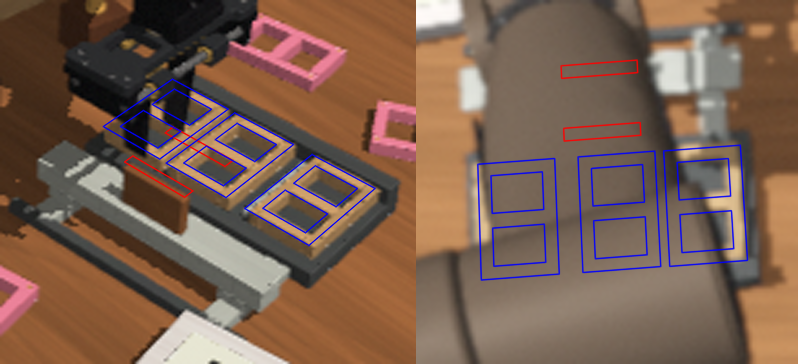

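The jaw is open about 59 mm and the frames still match the overlay. Now the right frame: move over it, descend, grip and lift.

Request:
play_rows(increments="-0.03 -0.144 -0.2245 0 0 0 0;-0.03 -0.144 -0.2245 0 0 0 0;-0.03 -0.144 -0.2245 0 0 0 0;-0.03 -0.144 -0.2245 0.05 0 0 0;-0.03 -0.144 -0.2245 0.05 0 0 0")

```text
time: 4.47
tool_pos: [0.5266, 0.1778, 0.0982]
tool_rot: [[-0.092, 0.996, -0.005], [0.996, 0.092, -0.001], [-0.001, -0.005, -1.0]]
ft_force: [-0.0, 0.4, -0.4]
finger_gap: 0.487
finger_force: 0.0
```

Run:
```python
from h import *
go((.5285,.1785,.023),.093)
```

```text
at [0.5266 0.1778 0.0982] shift [0.001  0.0038 0.1253] turn [-0.0016  0.0002 -0.0002] F [-0.   0.4 -0.4] gap 0.487 t 4.5
```

Request:
play_rows(increments="-0.03 0.001 0.002 0.05 0 0 0;-0.03 0.001 0.002 0.1 0 0 0;-0.03 0.001 0.002 0.125 0 0 0;-0.03 0.001 0.002 0.125 0 0 0")

```text
time: 4.97
tool_pos: [0.529, 0.1791, 0.0248]
tool_rot: [[-0.093, 0.996, -0.002], [0.996, 0.093, -0.0], [-0.0, -0.002, -1.0]]
ft_force: [0.2, 0.0, -0.5]
finger_gap: 0.483
finger_force: 0.0
```

Request:
play_rows(increments="-1 0 0 0 0 0 0;-1 0 0 0 0 0 0;-1 0 0 0 0 0 0;-1 0 0 0 0 0 0;-1 0 0 0 0 0 0", grip_force=25)

```text
time: 5.6
tool_pos: [0.5307, 0.1794, 0.026]
tool_rot: [[-0.092, 0.996, 0.003], [0.996, 0.092, 0.001], [0.001, 0.003, -1.0]]
ft_force: [5.8, 1.8, -0.1]
finger_gap: 0.144
finger_force: 25.0
```

Request:
play_rows(increments="-1 0 0 -0.03 0 0 0;-1 0 0 -0.1 0 0 0;-1 0 0 -0.14 0 0 0;-1 0 0 -0.14 0 0 0")

```text
time: 6.1
tool_pos: [0.5298, 0.1791, 0.1108]
tool_rot: [[-0.093, 0.996, 0.003], [0.996, 0.093, 0.001], [0.0, 0.003, -1.0]]
ft_force: [0.6, -0.5, -1.1]
finger_gap: 0.145
finger_force: 24.8
```

Run:
```python
from h import *
# bays: bay2 centre (.499,-.226), yaw -.035
c=np.array([.499,-.226]); a=-.035; y=np.array([-np.sin(a),np.cos(a)])
for k in(-1,0,1): print((c+.089*k*y).round(4))
b=c-.089*y
go((b[0],b[1],.1),a)
```

```text
[ 0.4959 -0.3149]
[ 0.499 -0.226]
[ 0.5021 -0.1371]
at [0.5298 0.1791 0.1108] shift [-0.8147 -0.1325  0.0174] turn [ 0.0009 -0.0002  0.0407] F [ 0.6 -0.5 -1.1] gap 0.145 t 6.1
```

Request:
play_rows(increments="-1 -0.815 -0.1325 -0.01 0 0 0.041;-1 -0.815 -0.1325 -0.01 0 0 0.041;-1 -0.815 -0.1325 -0.01 0 0 0.041;-1 -0.815 -0.1325 -0.01 0 0 0.041;-1 -0.815 -0.1325 -0.01 0 0 0.041")

```text
time: 6.72
tool_pos: [0.507, -0.1346, 0.112]
tool_rot: [[0.036, 0.999, -0.002], [0.999, -0.036, 0.001], [0.001, -0.002, -1.0]]
ft_force: [0.9, 0.0, -0.5]
finger_gap: 0.141
finger_force: 24.9
```

Run:
```python
from h import *
go((.4959,-.3149,.1),-.035)
```

```text
at [ 0.507  -0.1346  0.112 ] shift [-0.3011 -0.0075  0.0198] turn [-0.0005 -0.0002 -0.0004] F [ 0.9  0.  -0.5] gap 0.141 t 6.7
```

Request:
play_rows(increments="-1 -0.3 -0.0075 0.01 0 0 0;-1 -0.3 -0.0075 0.01 0 0 0;-1 -0.3 -0.0075 0.01 0 0 0;-1 -0.3 -0.0075 0.02 0 0 0;-1 -0.3 -0.0075 0.02 0 0 0")

```text
time: 7.35
tool_pos: [0.496, -0.3116, 0.0995]
tool_rot: [[0.037, 0.999, -0.002], [0.999, -0.037, 0.002], [0.002, -0.003, -1.0]]
ft_force: [-0.4, 0.0, -0.8]
finger_gap: 0.144
finger_force: 24.8
```

Run:
```python
from ov import *
go((.4959,-.3149,.022),-.035)
im=snap("scene"); tp=snap("top")
cb=tf((.499,-.226),-.035)
th=[(cb,[rect(-.062,.062,y-.043,y+.043,.012) for y in(-.089,0,.089)],(0,0,255)),(tf((.465,.007),-.1),[rect(-.008,.008,-.008,.008,.086)],(255,0,255))]
cv2.imwrite("pics/s4.png",np.hstack([crop(im,"scene",(190,150,180,120),2.5,th)[:300],crop(tp,"top",(345,190,100,90),3.4,th)[:300]]))
```

```text
at [ 0.496  -0.3116  0.0995] shift [-0.0057  0.0003  0.1292] turn [-0.0008 -0.0007 -0.0005] F [-0.4  0.  -0.8] gap 0.144 t 7.3
```

View pics/s4.png

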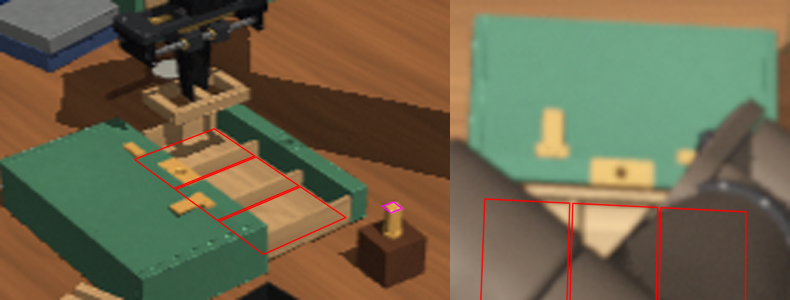

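The frame is held level over the right-hand bay, and the bay overlay matches the drawer. I lower and release.

Request:
play_rows(increments="-1 -0.004 0 0.06 0 0 0;-1 -0.004 0 0.11 0 0 0;-1 -0.004 0 0.137 0 0 0;-1 -0.004 0 0.137 0 0 0")

```text
time: 7.95
tool_pos: [0.497, -0.314, 0.0185]
tool_rot: [[0.035, 0.999, -0.001], [0.999, -0.035, 0.001], [0.001, -0.001, -1.0]]
ft_force: [0.7, -0.4, -0.9]
finger_gap: 0.151
finger_force: 25.0
```

Request:
play_rows(increments="-0.03 0 0 0 0 0 0;-0.03 0 0 0 0 0 0;-0.03 0 0 0 0 0 0;-0.03 0 0 0 0 0 0;-0.03 0 0 0 0 0 0")

```text
time: 8.57
tool_pos: [0.4968, -0.3149, 0.019]
tool_rot: [[0.036, 0.999, 0.0], [0.999, -0.036, 0.0], [0.0, 0.0, -1.0]]
ft_force: [-0.0, 1.6, -0.0]
finger_gap: 0.485
finger_force: 0.0
```

Request:
play_rows(increments="-0.03 0 0 -0.08 0 0 0;-0.03 0 0 -0.15 0 0 0;-0.03 0 0 -0.15 0 0 0")

```text
time: 8.95
tool_pos: [0.4979, -0.3157, 0.1119]
tool_rot: [[0.036, 0.999, 0.004], [0.999, -0.036, -0.003], [-0.003, 0.004, -1.0]]
ft_force: [0.8, 0.5, -1.0]
finger_gap: 0.486
finger_force: 0.0
```

Run:
```python
from ov import *
im=snap("scene","s5f.png"); 
cb=tf((.499,-.226),-.035)
th=[(tf((.496,-.3145),-.035),frame(.028),(255,0,0))]
th2=[(tf(c,.093),frame(.036),(255,0,0)) for c in((.513,.352),(.5215,.2585))]
cv2.imwrite("pics/s5.png",np.hstack([crop(im,"scene",(220,160,100,90),4,th)[:360],crop(im,"scene",(340,250,130,110),3.3,th2)[:360]]))
go((.5215,.2585,.1),.093)
```

```text
at [ 0.4971 -0.3151  0.11  ] shift [0.9569 0.0061 0.0154] turn [ 0.0006  0.0005 -0.0411] F [-0.4  0.3 -0.3] gap 0.484 t 9.0
```

View pics/s5.png

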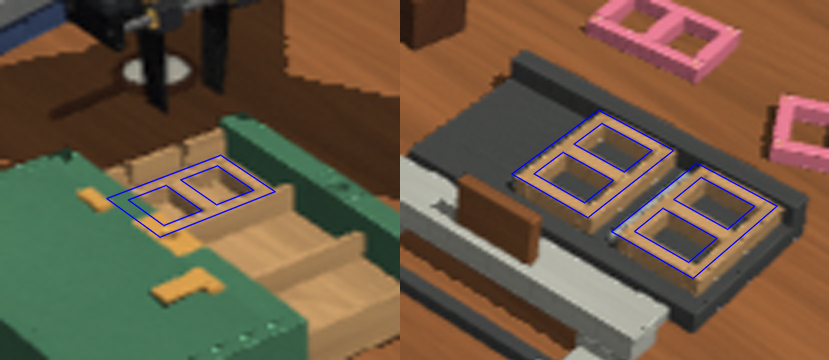

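The left crop doesn't settle the placed frame's pose, because the cabinet edge hides part of it. I'll fetch the next frame and look at the drawer once the arm is out of the way.

Request:
play_rows(increments="-0.03 0.957 0.006 0 0 0 -0.041;-0.03 0.957 0.006 0 0 0 -0.041;-0.03 0.957 0.006 0 0 0 -0.041;-0.03 0.957 0.006 0 0 0 -0.041;-0.03 0.957 0.006 0 0 0 -0.041")

```text
time: 9.62
tool_pos: [0.5093, -0.0007, 0.1078]
tool_rot: [[-0.092, 0.996, -0.002], [0.996, 0.092, 0.0], [0.001, -0.002, -1.0]]
ft_force: [0.4, -0.6, 1.3]
finger_gap: 0.483
finger_force: 0.0
```

Run:
```python
from ov import *
go((.521,.2585,.1),.093)
```

```text
at [ 0.5093 -0.0007  0.1078] shift [0.4283 0.0592 0.0131] turn [-0.0006 -0.0002 -0.0002] F [ 0.4 -0.6  1.3] gap 0.483 t 9.6
```

Request:
play_rows(increments="-0.03 0.424 0.059 0.01 0 0 0;-0.03 0.424 0.059 0.01 0 0 0;-0.03 0.424 0.059 0.01 0 0 0;-0.03 0.424 0.059 0.01 0 0 0;-0.03 0.424 0.059 0.01 0 0 0")

```text
time: 10.25
tool_pos: [0.5207, 0.2572, 0.1013]
tool_rot: [[-0.097, 0.995, -0.002], [0.995, 0.097, -0.0], [-0.0, -0.002, -1.0]]
ft_force: [-0.1, -0.8, 0.5]
finger_gap: 0.488
finger_force: 0.0
```

Run:
```python
from ov import *
go((.521,.2585,.0235),.093)
im=snap("scene"); tp=snap("top")
th=[(tf((.496,-.3145),-.035),frame(.028),(255,0,0))]
a=np.hstack([crop(im,"scene",(220,160,100,90),4,[]),crop(im,"scene",(220,160,100,90),4,th)])
b=np.hstack([crop(tp,"top",(345,235,100,60),4,[]),crop(tp,"top",(345,235,100,60),4,th)])
cv2.imwrite("pics/s6.png",np.vstack([a,b]))
```

```text
at [0.5207 0.2572 0.1013] shift [0.0022 0.001  0.1296] turn [-0.0006  0.      0.0012] F [-0.1 -0.8  0.5] gap 0.488 t 10.2
```

View pics/s6.png

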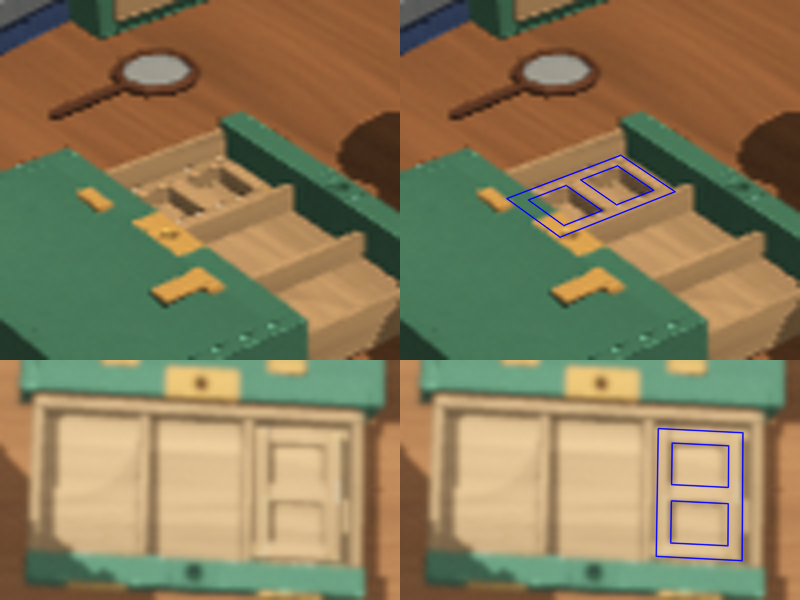

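The frame lies flat in the right-hand bay; the blue model matches the top view at (655-743, 430-560). Next I pick up the middle frame.

Request:
play_rows(increments="-0.03 0.002 0.001 0.05 0 0 0.001;-0.03 0.002 0.001 0.1 0 0 0.001;-0.03 0.002 0.001 0.13 0 0 0.001;-0.03 0.002 0.001 0.13 0 0 0.001")

```text
time: 10.85
tool_pos: [0.5218, 0.254, 0.0239]
tool_rot: [[-0.088, 0.996, -0.002], [0.996, 0.088, -0.001], [-0.001, -0.002, -1.0]]
ft_force: [0.2, -0.6, 0.7]
finger_gap: 0.484
finger_force: 0.0
```

Request:
play_rows(increments="-1 0 0 0 0 0 0;-1 0 0 0 0 0 0;-1 0 0 0 0 0 0;-1 0 0 0 0 0 0;-1 0 0 0 0 0 0", grip_force=25)

```text
time: 11.48
tool_pos: [0.5229, 0.2554, 0.0255]
tool_rot: [[-0.089, 0.996, 0.002], [0.996, 0.089, 0.001], [0.0, 0.002, -1.0]]
ft_force: [2.7, 0.9, 3.8]
finger_gap: 0.146
finger_force: 25.0
```

Request:
play_rows(increments="-1 0 0 -0.03 0 0 0;-1 0 0 -0.1 0 0 0;-1 0 0 -0.145 0 0 0;-1 0 0 -0.145 0 0 0")

```text
time: 11.98
tool_pos: [0.5225, 0.2554, 0.1136]
tool_rot: [[-0.09, 0.996, 0.002], [0.996, 0.09, 0.001], [0.001, 0.002, -1.0]]
ft_force: [1.0, -0.2, -0.7]
finger_gap: 0.145
finger_force: 24.9
```

Run:
```python
from h import *
go((.499,-.227,.11),-.035)
```

```text
at [0.5225 0.2554 0.1136] shift [-0.7972 -0.1111  0.0051] turn [ 0.0008 -0.0003  0.0397] F [ 1.  -0.2 -0.7] gap 0.145 t 12.0
```

Request:
play_rows(increments="-1 -0.8 -0.111 0 0 0 0.04;-1 -0.8 -0.111 0 0 0 0.04;-1 -0.8 -0.111 0 0 0 0.04;-1 -0.8 -0.111 0 0 0 0.04;-1 -0.8 -0.111 0 0 0 0.04")

```text
time: 12.6
tool_pos: [0.506, -0.0587, 0.1108]
tool_rot: [[0.036, 0.999, -0.002], [0.999, -0.036, 0.001], [0.001, -0.002, -1.0]]
ft_force: [1.4, 1.2, -0.6]
finger_gap: 0.147
finger_force: 24.9
```

Run:
```python
from h import *
go((.498,-.230,.1),-.035)
```

```text
at [ 0.506  -0.0587  0.1108] shift [-0.2858 -0.0031  0.0178] turn [-0.0007 -0.0002 -0.0003] F [ 1.4  1.2 -0.6] gap 0.147 t 12.6
```

Request:
play_rows(increments="-1 -0.286 -0.003 0.018 0 0 0;-1 -0.286 -0.003 0.018 0 0 0;-1 -0.286 -0.003 0.018 0 0 0;-1 -0.286 -0.003 0.018 0 0 0;-1 -0.286 -0.003 0.018 0 0 0")

```text
time: 13.22
tool_pos: [0.4984, -0.2276, 0.1001]
tool_rot: [[0.037, 0.999, -0.002], [0.999, -0.037, 0.001], [0.001, -0.002, -1.0]]
ft_force: [0.1, 0.9, -1.5]
finger_gap: 0.145
finger_force: 24.9
```

Run:
```python
from h import *
go((.498,-.230,.018),-.035)
```

```text
at [ 0.4984 -0.2276  0.1001] shift [-0.0042 -0.0003  0.1368] turn [-0.0006 -0.0004 -0.0005] F [ 0.1  0.9 -1.5] gap 0.145 t 13.2
```

Lower, release, lift, then head back for the last frame.

Request:
play_rows(increments="-1 -0.003 0 0.06 0 0 0;-1 -0.003 0 0.11 0 0 0;-1 -0.003 0 0.137 0 0 0;-1 -0.003 0 0.137 0 0 0")

```text
time: 13.72
tool_pos: [0.499, -0.2291, 0.0183]
tool_rot: [[0.035, 0.999, -0.001], [0.999, -0.035, 0.001], [0.001, -0.001, -1.0]]
ft_force: [-0.8, 0.0, -1.3]
finger_gap: 0.144
finger_force: 25.0
```

Request:
play_rows(increments="-0.03 0 0 0 0 0 0;-0.03 0 0 0 0 0 0;-0.03 0 0 0 0 0 0;-0.03 0 0 0 0 0 0;-0.03 0 0 0 0 0 0")

```text
time: 14.35
tool_pos: [0.4991, -0.2302, 0.0191]
tool_rot: [[0.036, 0.999, 0.0], [0.999, -0.036, 0.0], [0.0, 0.0, -1.0]]
ft_force: [0.1, 0.2, 0.7]
finger_gap: 0.48
finger_force: 0.0
```

Request:
play_rows(increments="-0.03 0 0 -0.08 0 0 0;-0.03 0 0 -0.15 0 0 0;-0.03 0 0 -0.15 0 0 0")

```text
time: 14.72
tool_pos: [0.5002, -0.2308, 0.1117]
tool_rot: [[0.036, 0.999, 0.004], [0.999, -0.036, -0.003], [-0.003, 0.005, -1.0]]
ft_force: [-0.4, 0.1, -0.4]
finger_gap: 0.487
finger_force: 0.0
```

Run:
```python
from h import *
go((.513,.352,.1),.093)
```

```text
at [ 0.5002 -0.2308  0.1117] shift [ 0.9715 -0.0138  0.017 ] turn [ 0.0014  0.0009 -0.0411] F [-0.4  0.1 -0.4] gap 0.487 t 14.7
```

Request:
play_rows(increments="-0.03 0.97 -0.014 0 0 0 -0.041;-0.03 0.97 -0.014 0 0 0 -0.041;-0.03 0.97 -0.014 0 0 0 -0.041;-0.03 0.97 -0.014 0 0 0 -0.041;-0.03 0.97 -0.014 0 0 0 -0.041")

```text
time: 15.35
tool_pos: [0.5053, 0.0842, 0.1081]
tool_rot: [[-0.092, 0.996, -0.001], [0.996, 0.092, 0.0], [0.0, -0.001, -1.0]]
ft_force: [0.8, -1.1, -0.1]
finger_gap: 0.484
finger_force: 0.0
```

Run:
```python
from ov import *
go((.513,.352,.1),.093)
im=snap("scene","s7.png").astype(int); 
q=np.array([w2p("scene",tf((.513,.352),.093)(v)) for v in frame(.036)[0]]); print(q.round())
a=cv2.imread("pics/s5f.png").astype(int)
x0,y0=q.min(0).astype(int)-12;x1,y1=q.max(0).astype(int)+12
d=np.abs(im-a)[y0:y1,x0:x1].max(2); print("changed px",(d>40).sum(),d.size)
```

```text
at [0.5053 0.0842 0.1081] shift [0.4432 0.054  0.0135] turn [-0.0003 -0.     -0.0002] F [ 0.8 -1.1 -0.1] gap 0.484 t 15.3
[[430. 299.]
 [404. 320.]
 [428. 334.]
 [454. 312.]]
changed px 505 4366
```

Run:
```python
from ov import *
a=cv2.imread("pics/s5f.png");b=cv2.imread("pics/s7.png")
t=a[299:335,404:455]; m=cv2.matchTemplate(b[240:400,340:500],t,cv2.TM_CCOEFF_NORMED); print(cv2.minMaxLoc(m))
ys,xs=np.nonzero((np.abs(a.astype(int)-b)[287:347,392:466].max(2)>40)); print(np.histogram2d(ys+287,xs+392,bins=[6,7])[0].astype(int))
```

```text
(-0.30654579401016235, 0.8682883977890015, (62, 70), (64, 59))
[[18 23 20 20 18  4  0]
 [25 11  0  0  9 19 19]
 [ 7 16 23 10 20 24 20]
 [ 0  0 12 20 23  7  0]
 [22 16 30 17  3  0  0]
 [ 2 17  8  0  0  0  0]]
```

Request:
play_rows(increments="-0.03 0.44 0.054 0 0 0 0;-0.03 0.44 0.054 0 0 0 0;-0.03 0.44 0.054 0 0 0 0;-0.03 0.44 0.054 0 0 0 0;-0.03 0.44 0.054 0 0 0 0")

```text
time: 16.02
tool_pos: [0.5128, 0.3511, 0.1076]
tool_rot: [[-0.096, 0.995, -0.001], [0.995, 0.096, -0.0], [-0.0, -0.001, -1.0]]
ft_force: [-0.5, -0.5, -0.7]
finger_gap: 0.484
finger_force: 0.0
```

Run:
```python
from ov import *
go((.513,.352,.0235),.093)
im=snap("scene"); b=cv2.imread("pics/s7.png"); tp=snap("top","t8.png")
th=[(tf((.513,.352),.093),frame(.036),(255,0,0))]
a=np.hstack([crop(b,"scene",(385,280,90,75),4.4,[]),crop(b,"scene",(385,280,90,75),4.4,th)])
th=[(tf((.498,-.227),-.035),frame(.028),(255,0,0))]
c=np.hstack([crop(im,"scene",(220,175,100,60),3.96,th),crop(tp,"top",(345,235,100,60),3.96,th)])
cv2.imwrite("pics/s8.png",np.vstack([a,c]))
```

```text
at [0.5128 0.3511 0.1076] shift [0.0015 0.0007 0.1401] turn [-0.0003  0.      0.0009] F [-0.5 -0.5 -0.7] gap 0.484 t 16.0
```

View pics/s8.png

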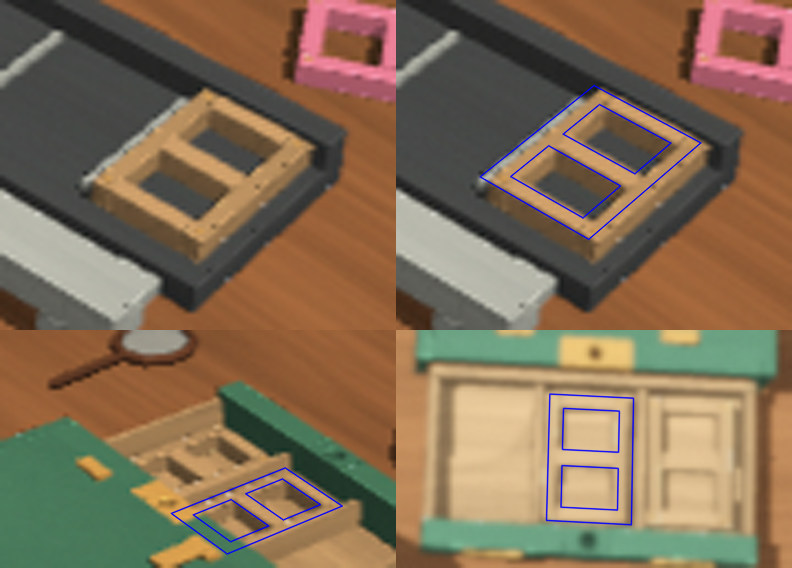

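The middle frame lies flat in the middle bay, and the last frame sits about 4 mm further in +y than I modelled. I pick it there.

Request:
play_rows(increments="-0.03 0.008 0 0.06 0 0 0.001;-0.03 0.008 0 0.11 0 0 0.001;-0.03 0.008 0 0.14 0 0 0.001;-0.03 0.008 0 0.14 0 0 0.001")

```text
time: 16.62
tool_pos: [0.513, 0.3516, 0.024]
tool_rot: [[-0.088, 0.996, -0.002], [0.996, 0.088, -0.001], [-0.001, -0.002, -1.0]]
ft_force: [-0.5, -0.4, 0.9]
finger_gap: 0.484
finger_force: 0.0
```

Request:
play_rows(increments="-1 0 0 0 0 0 0;-1 0 0 0 0 0 0;-1 0 0 0 0 0 0;-1 0 0 0 0 0 0;-1 0 0 0 0 0 0", grip_force=25)

```text
time: 17.25
tool_pos: [0.5134, 0.353, 0.0255]
tool_rot: [[-0.09, 0.996, 0.001], [0.996, 0.09, 0.0], [0.0, 0.001, -1.0]]
ft_force: [-1.0, -0.3, 6.1]
finger_gap: 0.144
finger_force: 25.0
```

Request:
play_rows(increments="-1 0 0 -0.03 0 0 0;-1 0 0 -0.1 0 0 0;-1 0 0 -0.145 0 0 0;-1 0 0 -0.145 0 0 0")

```text
time: 17.75
tool_pos: [0.5139, 0.3534, 0.1146]
tool_rot: [[-0.089, 0.996, 0.004], [0.996, 0.089, 0.002], [0.002, 0.004, -1.0]]
ft_force: [0.3, -0.2, -1.7]
finger_gap: 0.147
finger_force: 25.0
```

Run:
```python
from h import *
go((.502,-.139,.11),-.035)
```

```text
at [0.5139 0.3534 0.1146] shift [-0.8155 -0.0932  0.006 ] turn [ 0.0011 -0.0006  0.0397] F [ 0.3 -0.2 -1.7] gap 0.147 t 17.8
```

Request:
play_rows(increments="-1 -0.82 -0.093 0 0 0 0.04;-1 -0.82 -0.093 0 0 0 0.04;-1 -0.82 -0.093 0 0 0 0.04;-1 -0.82 -0.093 0 0 0 0.04;-1 -0.82 -0.093 0 0 0 0.04")

```text
time: 18.38
tool_pos: [0.5051, 0.0386, 0.1113]
tool_rot: [[0.036, 0.999, -0.001], [0.999, -0.036, 0.0], [0.0, -0.001, -1.0]]
ft_force: [0.6, -1.1, -1.0]
finger_gap: 0.142
finger_force: 25.0
```

Run:
```python
from h import *
go((.5015,-.1415,.1),-.035)
```

```text
at [0.5051 0.0386 0.1113] shift [-0.3003  0.0048  0.0188] turn [-0.0004 -0.     -0.0003] F [ 0.6 -1.1 -1. ] gap 0.142 t 18.4
```

Request:
play_rows(increments="-1 -0.3 0.005 0 0 0 0;-1 -0.3 0.005 0 0 0 0;-1 -0.3 0.005 0.018 0 0 0;-1 -0.3 0.005 0.018 0 0 0;-1 -0.3 0.005 0.018 0 0 0")

```text
time: 19.0
tool_pos: [0.5019, -0.1391, 0.1006]
tool_rot: [[0.037, 0.999, -0.001], [0.999, -0.037, 0.001], [0.001, -0.001, -1.0]]
ft_force: [-0.2, 0.4, -1.1]
finger_gap: 0.143
finger_force: 25.0
```

Run:
```python
from h import *
go((.5015,-.1415,.018),-.035)
```

```text
at [ 0.5019 -0.1391  0.1006] shift [-0.0041 -0.0003  0.1376] turn [-0.0005 -0.0003 -0.0006] F [-0.2  0.4 -1.1] gap 0.143 t 19.0
```

Request:
play_rows(increments="-1 -0.003 0 0.06 0 0 0;-1 -0.003 0 0.11 0 0 0;-1 -0.003 0 0.138 0 0 0;-1 -0.003 0 0.138 0 0 0")

```text
time: 19.5
tool_pos: [0.5021, -0.1396, 0.0175]
tool_rot: [[0.034, 0.999, -0.002], [0.999, -0.034, 0.001], [0.001, -0.002, -1.0]]
ft_force: [0.7, 0.3, -0.8]
finger_gap: 0.146
finger_force: 25.0
```

Request:
play_rows(increments="-0.03 0 0 0 0 0 0;-0.03 0 0 0 0 0 0;-0.03 0 0 0 0 0 0;-0.03 0 0 0 0 0 0;-0.03 0 0 0 0 0 0")

```text
time: 20.12
tool_pos: [0.5024, -0.1414, 0.0185]
tool_rot: [[0.036, 0.999, 0.0], [0.999, -0.036, 0.0], [0.0, 0.0, -1.0]]
ft_force: [0.3, 0.2, 0.3]
finger_gap: 0.486
finger_force: 0.0
```

Request:
play_rows(increments="-0.03 0 0 -0.08 0 0 0;-0.03 0 0 -0.15 0 0 0;-0.03 0 0 -0.15 0 0 0")

```text
time: 20.5
tool_pos: [0.5035, -0.1418, 0.111]
tool_rot: [[0.036, 0.999, 0.005], [0.999, -0.036, -0.002], [-0.002, 0.005, -1.0]]
ft_force: [-0.3, -0.2, -0.3]
finger_gap: 0.486
finger_force: 0.0
```

Run:
```python
from h import *
go((.375,-.222,.12),-.035)
```

```text
at [ 0.5035 -0.1418  0.111 ] shift [-0.1414 -0.2091 -0.0158] turn [ 0.0015  0.0006 -0.0004] F [-0.3 -0.2 -0.3] gap 0.486 t 20.5
```

Request:
play_rows(increments="-1 -0.141 -0.209 -0.016 0 0 0;-1 -0.141 -0.209 -0.016 0 0 0;-1 -0.141 -0.209 -0.016 0 0 0;-1 -0.141 -0.209 -0.016 0 0 0;-1 -0.141 -0.209 -0.016 0 0 0")

```text
time: 21.12
tool_pos: [0.3745, -0.2211, 0.1175]
tool_rot: [[0.036, 0.999, -0.0], [0.999, -0.036, 0.0], [0.0, -0.0, -1.0]]
ft_force: [0.6, 0.3, 0.3]
finger_gap: 0.028
finger_force: 0.0
```

Run:
```python
from ov import *
go((.375,-.222,.03),-.035)
im=snap("scene","s9f.png"); tp=snap("top","t9f.png")
th=[(tf(c,-.035),frame(.028),(255,0,0)) for c in((.5015,-.139),(.498,-.227),(.496,-.3145))]
th+=[(tf((.580,-.227),-.035),[rect(-.003,.003,-.003,.003,.066),rect(-.012,-.012,-.14,.14,.066)],(0,0,255)),(tf((.465,.007),-.1),[rect(-.028,.028,-.028,.028,.05),rect(-.008,.008,-.008,.008,.086)],(255,0,255))]
A=np.vstack([crop(im,"scene",(225,150,135,115),2.9,[])[:300],crop(im,"scene",(225,160,135,115),2.9,th)[:300]])
B=np.vstack([crop(tp,"top",(313,220,135,100),2.96,th)[:300],crop(tp,"top",(313,220,135,100),2.96,[])[:300]])
cv2.imwrite("pics/s9.png",np.hstack([A,B]))
```

```text
at [ 0.3745 -0.2211  0.1175] shift [-0.0015  0.001   0.1459] turn [-0.0001 -0.0001 -0.0004] F [0.6 0.3 0.3] gap 0.028 t 21.1Traceback (most recent call last):
  File "<stdin>", line 8, in <module>
    return _nx.concatenate(arrs, 1, dtype=dtype, casting=casting)
           ~~~~~~~~~~~~~~~^^^^^^^^^^^^^^^^^^^^^^^^^^^^^^^^^^^^^^^
ValueError: all the input array dimensions except for the concatenation axis must match exactly, but along dimension 0, the array at index 0 has size 600 and the array at index 1 has size 592
```

Run:
```python
from ov import *
im=cv2.imread("pics/s9f.png"); tp=cv2.imread("pics/t9f.png")
th=[(tf(c,-.035),frame(.028),(255,0,0)) for c in((.5015,-.139),(.498,-.227),(.496,-.3145))]
th+=[(tf((.580,-.227),-.035),[rect(-.003,.003,-.003,.003,.066),rect(-.012,-.012,-.14,.14,.066)],(0,0,255)),(tf((.465,.007),-.1),[rect(-.028,.028,-.028,.028,.05),rect(-.008,.008,-.008,.008,.086)],(255,0,255))]
A=np.vstack([crop(im,"scene",(225,160,135,115),2.9,[])[:296],crop(im,"scene",(225,160,135,115),2.9,th)[:296]])
B=np.vstack([crop(tp,"top",(313,220,135,100),2.96,th)[:296],crop(tp,"top",(313,220,135,100),2.96,[])[:296]])
cv2.imwrite("pics/s9.png",np.hstack([A,B]))
```

```text
(no output)
```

View pics/s9.png

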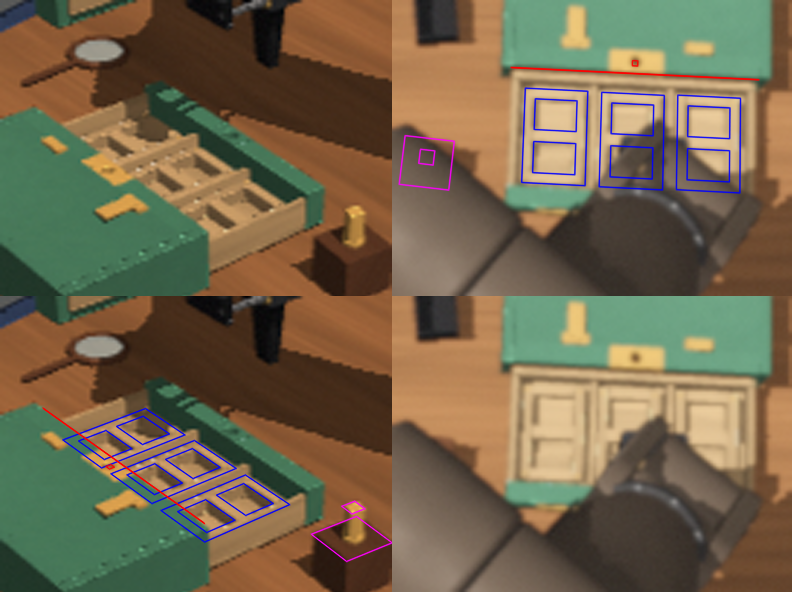

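All three frames lie flat in their bays: the blue outlines match in both views, and the pin overlay matches too. Next I lower in front of the drawer and push it shut gently.

Request:
play_rows(increments="-1 -0.001 0 0.08 0 0 0;-1 -0.001 0 0.145 0 0 0;-1 -0.001 0 0.145 0 0 0;-1 -0.001 0.02 0.145 0 0 0;-1 -0.001 0.035 0.145 0 0 0")

```text
time: 21.85
tool_pos: [0.3967, -0.2231, 0.0324]
tool_rot: [[0.036, 0.999, 0.002], [0.999, -0.036, -0.002], [-0.002, 0.002, -1.0]]
ft_force: [-0.7, -0.1, -0.1]
finger_gap: 0.006
finger_force: 0.0
```

Request:
play_rows(increments="-1 0 0.02 0 0 0 0;-1 0 0.045 0 0 0 0;-1 0 0.075 0 0 0 0;-1 0 0.105 0 0 0 0;-1 0 0.135 0 0 0 0")

```text
time: 22.48
tool_pos: [0.4771, -0.2256, 0.0313]
tool_rot: [[0.036, 0.999, 0.0], [0.999, -0.036, -0.0], [-0.0, 0.0, -1.0]]
ft_force: [-1.5, -1.4, 1.1]
finger_gap: 0.007
finger_force: 1.2
```

Request:
play_rows(increments="-1 0 0.03 0 0 0 0;-1 0 0.06 0 0 0 0;-1 0 0.08 0 0 0 0;-1 0 0.1 0 0 0 0;-1 0 0.105 0 0 0 0")

```text
time: 23.1
tool_pos: [0.5397, -0.2279, 0.0309]
tool_rot: [[0.036, 0.999, 0.001], [0.999, -0.036, -0.0], [-0.0, 0.001, -1.0]]
ft_force: [-0.6, -0.2, 0.5]
finger_gap: 0.007
finger_force: 0.0
```

Run:
```python
from h import *
go((.556,-.228,.03),-.035)
```

```text
at [ 0.5397 -0.2279  0.0309] shift [0.0008 0.0272 0.0016] turn [ 0.0002  0.     -0.0003] F [-0.6 -0.2  0.5] gap 0.007 t 23.1
```

Request:
play_rows(increments="-1 0 0.01 0 0 0 0;-1 0 0.02 0 0 0 0;-1 0 0.025 0 0 0 0;-1 0 0.025 0 0 0 0")

```text
time: 23.6
tool_pos: [0.5542, -0.2285, 0.031]
tool_rot: [[0.036, 0.999, 0.001], [0.999, -0.036, -0.0], [-0.0, 0.001, -1.0]]
ft_force: [0.0, 0.2, -0.1]
finger_gap: 0.009
finger_force: 0.0
```

Request:
play_rows(increments="-1 0 0.006 0 0 0 0;-1 0 0.006 0 0 0 0;-1 0 0.006 0 0 0 0")

```text
time: 23.98
tool_pos: [0.5576, -0.2286, 0.031]
tool_rot: [[0.036, 0.999, 0.0], [0.999, -0.036, -0.0], [-0.0, 0.0, -1.0]]
ft_force: [-0.5, 0.4, -0.6]
finger_gap: 0.003
finger_force: 0.0
```

Request:
play_rows(increments="-1 0 0.006 0 0 0 0;-1 0 0.006 0 0 0 0;-1 0 0.006 0 0 0 0")

```text
time: 24.35
tool_pos: [0.5612, -0.2287, 0.031]
tool_rot: [[0.036, 0.999, 0.0], [0.999, -0.036, 0.0], [0.0, 0.0, -1.0]]
ft_force: [-0.4, 0.0, 0.1]
finger_gap: 0.005
finger_force: 0.3
```

Request:
play_rows(increments="-1 0 0.005 0 0 0 0;-1 0 0.005 0 0 0 0;-1 0 0.005 0 0 0 0")

```text
time: 24.72
tool_pos: [0.5613, -0.2285, 0.0309]
tool_rot: [[0.036, 0.999, -0.006], [0.999, -0.036, 0.002], [0.002, -0.006, -1.0]]
ft_force: [-17.1, -2.2, 8.8]
finger_gap: 0.003
finger_force: 9.0
```

Request:
play_rows(increments="-1 0 0.005 0 0 0 0;-1 0 0.005 0 0 0 0;-1 0 0.005 0 0 0 0")

```text
time: 25.1
tool_pos: [0.5612, -0.2284, 0.0309]
tool_rot: [[0.036, 0.999, -0.012], [0.999, -0.036, 0.004], [0.003, -0.012, -1.0]]
ft_force: [-33.4, -5.4, 18.7]
finger_gap: 0.005
finger_force: 18.2
```

The drawer hit its hard stop (force rising, no more travel). I retreat and go to the pin.

Request:
play_rows(increments="-1 0 -0.06 0 0 0 0;-1 0 -0.06 -0.1 0 0 0;-1 0 -0.06 -0.18 0 0 0;-1 0 -0.06 -0.18 0 0 0")

```text
time: 25.6
tool_pos: [0.5326, -0.2283, 0.1426]
tool_rot: [[0.036, 0.999, 0.006], [0.999, -0.036, -0.003], [-0.003, 0.006, -1.0]]
ft_force: [-0.6, -0.2, -1.5]
finger_gap: 0.007
finger_force: 0.0
```

Run:
```python
from ov import *
# pin stand yaw: fit dark brown square? report pin/hole centroids
def blob(im,n,P,rad,test):
    u=w2p(n,P); x,y=np.round(u).astype(int); s=8
    a=cv2.resize(im[y-rad:y+rad,x-rad:x+rad],None,fx=s,fy=s,interpolation=cv2.INTER_CUBIC)
    m=test(a.astype(float)); k,l,st,c=cv2.connectedComponentsWithStats(m.astype(np.uint8))
    i=1+np.argmax(st[1:,4]); cc=(c[i]+.5)/s-.5+[x-rad,y-rad]; return cc,st[i,4]/s/s
s=snap("scene","s10.png");t=snap("top","t10.png")
for n,im in(("top",t),("scene",s)):
    c,ar=blob(im,n,(.581,-.227,.066),4,lambda a:a.mean(2)<np.percentile(a.mean(2),50)-35); print(n,"hole",c.round(2),ar.round(1),p2w(n,c,.066).round(4))
    c,ar=blob(im,n,(.465,.007,.080),9,lambda a:(a[...,2]>150)&(a[...,0]<110)&(a[...,1]>100)); print(n,"pin yellow",c.round(2),ar.round(1),p2w(n,c,.070).round(4))
go((.465,.007,.13),0)
```

```text
Traceback (most recent call last):
ValueError: attempt to get argmax of an empty sequence
```

```bash
cat > blob.py <<'E'
from ov import *
def cen(im,n,P,rad,w):
    "weighted centroid about projected P; w: float image->weight"
    u=w2p(n,P)
    for _ in range(6):
        x,y=np.round(u).astype(int); a=im[y-rad:y+rad+1,x-rad:x+rad+1].astype(float)
        g=w(a); Y,X=np.mgrid[y-rad:y+rad+1,x-rad:x+rad+1]; u=np.array([(g*X).sum(),(g*Y).sum()])/g.sum()
    return u,g.sum()
def dark(a):
    m=a.mean(2); return np.clip(np.median(m)*.85-m,0,None)
def yel(a): return ((a[...,2]>140)&(a[...,0]<110)&(a[...,1]>90)&(a[...,2]-a[...,0]>70)).astype(float)
E
python3 - <<'E'
from blob import *
for f,n in(("top0","top"),("t8","top"),("t9f","top"),("scene0","scene"),("s7","scene"),("s9f","scene")):
    im=cv2.imread(f"pics/{f}.png")
    c,g=cen(im,n,(.581,-.227,.066),2,dark); d,g2=cen(im,n,(.465,.007,.07),9,yel)
    print(f,"hole",c.round(2),p2w(n,c,.066)[:2].round(4),round(g),"pin",d.round(2),g2,p2w(n,d,.07)[:2].round(4))
from h import go
go((.465,.007,.13),-.1)
E
```

```text
top0 hole [394.69 240.44] [ 0.5815 -0.2272] 96 pin [318.52 261.99] 312.0 [0.5032 0.0267]
t8 hole [394.66 240.46] [ 0.5815 -0.2271] 99 pin [332.5  258.48] 337.0 [ 0.5157 -0.0196]
t9f hole [394.69 240.46] [ 0.5815 -0.2272] 99 pin [331.35 258.58] 343.0 [ 0.5154 -0.0157]
scene0 hole [261.88 218.86] [ 0.5829 -0.2262] 64 pin [348.07 236.66] 82.0 [0.4587 0.0085]
s7 hole [261.89 218.89] [ 0.583  -0.2261] 58 pin [339.31 235.16] 32.0 [ 0.4724 -0.0129]
s9f hole [261.77 218.9 ] [ 0.5833 -0.2262] 58 pin [347.93 232.64] 135.0 [ 0.4448 -0.0065]
at [ 0.5311 -0.2275  0.139 ] shift [ 0.3867 -0.1241  0.0148] turn [0.0002 0.0001 0.0204] F [-0.1  0.2  0.1] gap 0.008 t 25.7
```

Request:
play_rows(increments="-0.16 0.387 -0.125 0 0 0 0.02;-0.16 0.387 -0.125 0 0 0 0.02;-0.16 0.387 -0.125 0 0 0 0.02;-0.16 0.387 -0.125 0 0 0 0.02;-0.16 0.387 -0.125 0 0 0 0.02")

```text
time: 26.32
tool_pos: [0.4627, 0.0101, 0.1378]
tool_rot: [[0.094, 0.996, -0.003], [0.996, -0.094, 0.001], [0.0, -0.003, -1.0]]
ft_force: [0.8, -0.5, 0.1]
finger_gap: 0.412
finger_force: 0.0
```

Run:
```python
from h import *
go((.464,.0075,.060),-.1)
```

```text
at [0.4627 0.0101 0.1378] shift [-0.0041  0.0029  0.1297] turn [-0.001  -0.0001  0.0017] F [ 0.8 -0.5  0.1] gap 0.412 t 26.3
```

Request:
play_rows(increments="-0.16 -0.003 0.002 0.05 0 0 0.001;-0.16 -0.003 0.002 0.1 0 0 0.001;-0.16 -0.003 0.002 0.129 0 0 0.001;-0.16 -0.003 0.002 0.129 0 0 0.001")

```text
time: 26.82
tool_pos: [0.4648, 0.0047, 0.0598]
tool_rot: [[0.103, 0.995, -0.004], [0.995, -0.103, 0.001], [0.0, -0.004, -1.0]]
ft_force: [0.2, -0.5, -0.1]
finger_gap: 0.421
finger_force: 0.0
```

Request:
play_rows(increments="-1 0 0 0 0 0 0;-1 0 0 0 0 0 0;-1 0 0 0 0 0 0;-1 0 0 0 0 0 0;-1 0 0 0 0 0 0", grip_force=20)

```text
time: 27.45
tool_pos: [0.4657, 0.0051, 0.0621]
tool_rot: [[0.102, 0.995, 0.001], [0.995, -0.102, -0.0], [-0.0, 0.001, -1.0]]
ft_force: [-0.4, -4.2, 5.6]
finger_gap: 0.175
finger_force: 19.6
```

Request:
play_rows(increments="-1 0 0 -0.04 0 0 0;-1 0 0 -0.1 0 0 0;-1 0 0 -0.17 0 0 0;-1 0 0 -0.17 0 0 0;-1 0 0 -0.17 0 0 0")

```text
time: 28.08
tool_pos: [0.4651, 0.0054, 0.1631]
tool_rot: [[0.102, 0.995, -0.0], [0.995, -0.102, 0.0], [0.0, -0.0, -1.0]]
ft_force: [-0.2, -0.8, -1.3]
finger_gap: 0.172
finger_force: 19.4
```

Run:
```python
from h import *
go((.583,-.2285,.150),-.035)
```

```text
at [0.4651 0.0054 0.1631] shift [-0.3678  0.2351  0.0217] turn [-0.0001 -0.     -0.0213] F [-0.2 -0.8 -1.3] gap 0.172 t 28.1
```

Request:
play_rows(increments="-1 -0.368 0.235 0 0 0 -0.021;-1 -0.368 0.235 0 0 0 -0.021;-1 -0.368 0.235 0 0 0 -0.021;-1 -0.368 0.235 0.022 0 0 -0.021;-1 -0.368 0.235 0.022 0 0 -0.021")

```text
time: 28.7
tool_pos: [0.5834, -0.2316, 0.1473]
tool_rot: [[0.039, 0.999, -0.003], [0.999, -0.039, 0.001], [0.001, -0.003, -1.0]]
ft_force: [-0.3, 0.3, -1.3]
finger_gap: 0.169
finger_force: 20.0
```

Request:
play_rows(increments="-1 0 0 0 0 0 0;-1 0 0 0 0 0 0;-1 0 0 0 0 0 0")

```text
time: 29.08
tool_pos: [0.5831, -0.2275, 0.1507]
tool_rot: [[0.035, 0.999, 0.0], [0.999, -0.035, 0.0], [0.0, 0.0, -1.0]]
ft_force: [-0.3, -0.4, -1.3]
finger_gap: 0.17
finger_force: 20.0
```

Run:
```python
from ov import *
go((.583,-.2285,.150),-.035)
s=snap("scene","s11.png"); t=snap("top","t11.png"); o=telemetry.observe()["tool_pos"]
tip=(o[0],o[1],o[2]-.06); print("pred tip px",w2p("scene",tip),"collar",w2p("scene",(o[0],o[1],o[2]-.008)))
x,y=np.round(w2p("scene",tip)).astype(int)
p=s[y-32:y+16,x-18:x+18].astype(int); 
yy=((p[...,2]-p[...,0]>45)&(p[...,2]>p[...,1])); 
for i,rw in enumerate(yy): print(y-32+i,"".join("#" if v else "." for v in rw))
print("x0",x-18)
```

```text
at [ 0.5831 -0.2275  0.1507] shift [-0.0017 -0.0001  0.0012] turn [ 0.     -0.      0.0001] F [-0.3 -0.4 -1.3] gap 0.17 t 29.1
pred tip px [261.13880937 211.40595158] collar [260.51990626 195.83464188]
179 ...#................................
180 ....................................
181 ....................................
182 ....................................
183 ....................................
184 ......#.............................
185 ......#..#........###...........##..
186 ..#..............#####............#.
187 ........##.......######...........#.
188 .....##..........######.............
189 ..................#####.............
190 ..................######....#.......
191 ...#..............######........#...
192 ##................######.##....#.#..
193 ..##..............######..###.....#.
194 .#................######..####......
195 ..######..........######....#.##.#..
196 ......###......#########.......####.
197 ......###.#...############....######
198 .........###...###########........##
199 #.#......#.#.#..##########..##...#.#
200 .###............###########....##
[... 376 characters left out ...]
 ####............####################
211 #####...........#.##################
212 .###..............##################
213 ...............#####################
214 .............#######################
215 ..........##########################
216 ...........#########################
217 ............########################
218 ..............######################
219 ...............#####################
220 ................####################
221 ..................##################
222 ...................#######....######
223 .....................###.......#####
224 .................................###
225 ..................................##
226 ....................................
x0 243
```

Run:
```python
from ov import *
s=cv2.imread("pics/s11.png");t=cv2.imread("pics/t11.png"); s0=cv2.imread("pics/s9f.png")
o=np.array([.5831,-.2275,.1507])
circ=lambda r,z:[(r*np.cos(a),r*np.sin(a),z) for a in np.linspace(0,6.28,24)]
T=tf(o[:2],-.035); H=tf((.5825,-.2267),-.035); z=.0907
th=[(T,[circ(.005,z),circ(.011,z+.048),circ(.011,z+.052)],(255,0,0)),(H,[circ(.00625,.066)],(0,0,255))]
A=crop(s,"scene",(236,178,55,54),11,[])[:590,:395]; 
B=crop(s,"scene",(236,178,55,54),11,th)[:590,:395]
cv2.imwrite("pics/s11z.png",np.hstack([A,B]))
```

```text
(no output)
```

View pics/s11z.png

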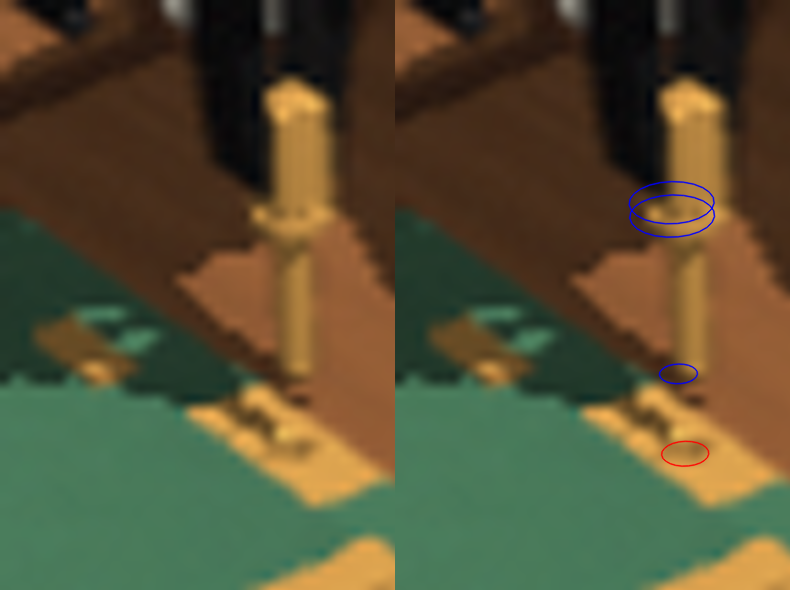

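The view shows the pin upright over the hole, its tip at about (297,370) in the crop against the model's (283,374). The pin therefore needs to go about 3 to 4 mm in -y. I shift and lower to just above the surface.

Request:
play_rows(increments="-1 -0.0055 0 0 0 0 0;-1 -0.0055 0 0.02 0 0 0;-1 -0.0055 0 0.035 0 0 0;-1 -0.0055 0 0.035 0 0 0;-1 -0.0055 0 0.035 0 0 0")

```text
time: 29.8
tool_pos: [0.5832, -0.2321, 0.1293]
tool_rot: [[0.036, 0.999, -0.0], [0.999, -0.036, 0.0], [0.0, -0.0, -1.0]]
ft_force: [-0.2, -0.5, -1.2]
finger_gap: 0.167
finger_force: 20.0
```

Request:
play_rows(increments="-1 0 0 0.005 0 0 0;-1 0 0 0.01 0 0 0;-1 0 0 0.013 0 0 0;-1 0 0 0.013 0 0 0")

```text
time: 30.3
tool_pos: [0.5831, -0.232, 0.1214]
tool_rot: [[0.036, 0.999, -0.0], [0.999, -0.036, 0.0], [0.0, -0.0, -1.0]]
ft_force: [0.3, -0.8, -0.9]
finger_gap: 0.167
finger_force: 20.0
```

Request:
play_rows(increments="-1 0 0 0.005 0 0 0;-1 0 0 0.01 0 0 0;-1 0 0 0.01 0 0 0")

```text
time: 30.68
tool_pos: [0.5831, -0.232, 0.1153]
tool_rot: [[0.036, 0.999, -0.0], [0.999, -0.036, 0.0], [0.0, -0.0, -1.0]]
ft_force: [-0.6, -0.9, -0.6]
finger_gap: 0.167
finger_force: 20.0
```

Request:
play_rows(increments="-1 0 0 0.005 0 0 0;-1 0 0 0.01 0 0 0;-1 0 0 0.01 0 0 0")

```text
time: 31.05
tool_pos: [0.5831, -0.232, 0.1093]
tool_rot: [[0.036, 0.999, -0.0], [0.999, -0.036, 0.0], [0.0, -0.0, -1.0]]
ft_force: [0.3, -0.3, -0.7]
finger_gap: 0.171
finger_force: 20.0
```

Request:
play_rows(increments="-1 0 0 0.01 0 0 0;-1 0 0 0.02 0 0 0;-1 0 0 0.03 0 0 0;-1 0 0 0.03 0 0 0")

```text
time: 31.55
tool_pos: [0.583, -0.232, 0.0909]
tool_rot: [[0.036, 0.999, -0.001], [0.999, -0.036, 0.0], [0.0, -0.001, -1.0]]
ft_force: [-0.1, -1.3, -0.8]
finger_gap: 0.165
finger_force: 20.0
```

Request:
play_rows(increments="-1 0 0 0.008 0 0 0;-1 0 0 0.015 0 0 0;-1 0 0 0.015 0 0 0")

```text
time: 31.92
tool_pos: [0.5831, -0.2321, 0.0822]
tool_rot: [[0.036, 0.999, -0.0], [0.999, -0.036, 0.0], [0.0, -0.0, -1.0]]
ft_force: [-0.7, -2.4, -2.0]
finger_gap: 0.165
finger_force: 20.0
```

Request:
play_rows(increments="-1 0 0 0.005 0 0 0;-1 0 0 0.006 0 0 0;-1 0 0 0.006 0 0 0")

```text
time: 32.3
tool_pos: [0.5831, -0.2321, 0.0789]
tool_rot: [[0.036, 0.999, 0.0], [0.999, -0.036, 0.0], [0.0, 0.0, -1.0]]
ft_force: [-0.2, -3.2, -0.6]
finger_gap: 0.167
finger_force: 20.0
```

The pin is in. Release, lift, and go to the jaw handle.

Request:
play_rows(increments="-0.16 0 0 0 0 0 0;-0.16 0 0 0 0 0 0;-0.16 0 0 0 0 0 0;-0.16 0 0 0 0 0 0")

```text
time: 32.8
tool_pos: [0.5832, -0.232, 0.079]
tool_rot: [[0.036, 0.999, 0.0], [0.999, -0.036, 0.0], [0.0, 0.0, -1.0]]
ft_force: [-0.3, -0.1, 0.2]
finger_gap: 0.418
finger_force: 0.0
```

Request:
play_rows(increments="0 0 0 -0.04 0 0 0;0 0 0 -0.1 0 0 0;0 0 0 -0.12 0 0 0;0 0 0 -0.12 0 0 0")

```text
time: 33.3
tool_pos: [0.5832, -0.2321, 0.1512]
tool_rot: [[0.036, 0.999, 0.001], [0.999, -0.036, -0.0], [-0.0, 0.001, -1.0]]
ft_force: [-0.5, 0.9, 0.1]
finger_gap: 0.502
finger_force: 0.0
```

Run:
```python
from blob import *
go((.6555,.277,.13),.093)
s=snap("scene","s12.png")
u=w2p("scene",(.583,-.2267,.102)); x,y=np.round(u).astype(int); print(u)
p=s[y-8:y+18,x-12:x+12].astype(int); yy=(p[...,2]-p[...,0]>60)&(p[...,2]>p[...,1])
print("\n".join("".join("#" if v else "." for v in w) for w in yy))
```

```text
at [ 0.5832 -0.2321  0.1512] shift [0.8523 0.0897 0.0351] turn [ 0.0003  0.0001 -0.0411] F [-0.5  0.9  0.1] gap 0.502 t 33.3
[261.32998893 208.24672084]
.......#############....
....################....
...##################...
..####################..
....###################.
....####################
......##################
.......#################
.........###############
..........##############
..........##############
..........##############
..........##############
.........###############
.......#################
....####################
.....###################
.......#################
........################
..........##############
...........#############
............############
..............######....
...............###......
........................
........................
```

Request:
play_rows(increments="0 0.852 0.09 0 0 0 -0.041;0 0.852 0.09 0 0 0 -0.041;0 0.852 0.09 0 0 0 -0.041;0 0.852 0.09 0 0 0 -0.041;0 0.852 0.09 0 0 0 -0.041")

```text
time: 33.98
tool_pos: [0.6267, 0.0793, 0.1494]
tool_rot: [[-0.092, 0.996, -0.002], [0.996, 0.092, 0.0], [0.0, -0.002, -1.0]]
ft_force: [0.2, -0.3, -0.3]
finger_gap: 0.5
finger_force: 0.0
```

Run:
```python
from h import *
go((.6555,.277,.14),.093)
```

```text
at [0.6267 0.0793 0.1494] shift [0.3236 0.0782 0.0156] turn [-0.0007 -0.0001 -0.0001] F [ 0.2 -0.3 -0.3] gap 0.5 t 34.0
```

Request:
play_rows(increments="0 0.323 0.078 0.01 0 0 0;0 0.323 0.078 0.01 0 0 0;0 0.323 0.078 0.01 0 0 0;0 0.323 0.078 0.01 0 0 0;0 0.323 0.078 0.01 0 0 0")

```text
time: 34.6
tool_pos: [0.6552, 0.2749, 0.1433]
tool_rot: [[-0.094, 0.996, -0.002], [0.996, 0.094, -0.001], [-0.001, -0.002, -1.0]]
ft_force: [-0.8, -0.9, 0.6]
finger_gap: 0.5
finger_force: 0.0
```

Run:
```python
from h import *
go((.6555,.277,.059),.093)
```

```text
at [0.6552 0.2749 0.1433] shift [0.0035 0.0011 0.1405] turn [-0.0007  0.0002  0.0003] F [-0.8 -0.9  0.6] gap 0.5 t 34.6
```

Request:
play_rows(increments="0 0.002 0.001 0.06 0 0 0;0 0.002 0.001 0.11 0 0 0;0 0.002 0.001 0.14 0 0 0;0 0.002 0.001 0.14 0 0 0")

```text
time: 35.1
tool_pos: [0.656, 0.2746, 0.0599]
tool_rot: [[-0.091, 0.996, -0.002], [0.996, 0.091, -0.001], [-0.0, -0.002, -1.0]]
ft_force: [-0.3, 0.4, 0.4]
finger_gap: 0.502
finger_force: 0.0
```

Request:
play_rows(increments="-1 0 0 0 0 0 0;-1 0 0 0 0 0 0;-1 0 0 0 0 0 0;-1 0 0 0 0 0 0;-1 0 0 0 0 0 0", grip_force=25)

```text
time: 35.72
tool_pos: [0.6562, 0.276, 0.0614]
tool_rot: [[-0.093, 0.996, 0.0], [0.996, 0.093, -0.0], [-0.0, 0.0, -1.0]]
ft_force: [-1.8, -0.8, 2.7]
finger_gap: 0.127
finger_force: 25.0
```

Request:
play_rows(increments="-1 0 -0.03 0 0 0 0;-1 0 -0.055 0 0 0 0;-1 0 -0.08 0 0 0 0;-1 0 -0.097 0 0 0 0;-1 0 -0.097 0 0 0 0")

```text
time: 36.35
tool_pos: [0.5978, 0.2699, 0.0613]
tool_rot: [[-0.093, 0.996, -0.001], [0.996, 0.093, -0.001], [-0.001, -0.001, -1.0]]
ft_force: [-2.5, -5.4, 4.4]
finger_gap: 0.125
finger_force: 25.0
```

Request:
play_rows(increments="-1 0 -0.003 0 0 0 0;-1 0 -0.006 0 0 0 0;-1 0 -0.006 0 0 0 0")

```text
time: 36.72
tool_pos: [0.5965, 0.2698, 0.0614]
tool_rot: [[-0.093, 0.996, 0.003], [0.996, 0.093, 0.0], [-0.0, 0.003, -1.0]]
ft_force: [7.3, -4.2, 0.4]
finger_gap: 0.123
finger_force: 25.0
```

The jaw is back at its stop. Release and lift clear.

Request:
play_rows(increments="0 0 0 0 0 0 0;0 0 0 0 0 0 0;0 0 0 0 0 0 0;0 0 0 0 0 0 0")

```text
time: 37.22
tool_pos: [0.5947, 0.2703, 0.061]
tool_rot: [[-0.093, 0.996, -0.0], [0.996, 0.093, 0.0], [0.0, -0.0, -1.0]]
ft_force: [-0.4, 0.1, -0.1]
finger_gap: 0.473
finger_force: 0.0
```

Request:
play_rows(increments="0 0 0 -0.08 0 0 0;0 0 0 -0.18 0 0 0;0 0 0 -0.2 0 0 0;0 0 0 -0.2 0 0 0;0 0 0 -0.2 0 0 0")

```text
time: 37.85
tool_pos: [0.5942, 0.27, 0.1793]
tool_rot: [[-0.093, 0.996, -0.002], [0.996, 0.093, -0.001], [-0.0, -0.002, -1.0]]
ft_force: [-0.7, -0.6, 0.1]
finger_gap: 0.497
finger_force: 0.0
```

Run:
```python
from blob import *
s=snap("scene"); t=snap("top")
# drawer shut check: green front top edge & pin grip yellow in top view
d=(.583,-.2267)
for n,im in(("top",t),("scene",s)):
    x,y=np.round(w2p(n,(*d,.085))).astype(int); p=im[y-10:y+14,x-12:x+12].astype(int)
    b=(p[...,2]-p[...,0]>60)&(p[...,2]>p[...,1])
    print(n,x,y);print("\n".join("".join("#" if v else "." for v in w) for w in b))
    print("collar/top-of-pin px",w2p(n,(*d,.07)).round(1),w2p(n,(*d,.102)).round(1))
go((.6,.27,.18),.093)
```

```text
top 395 239
........................
........................
........................
........................
........................
........................
........................
...........#####........
....#############.......
....#################...
....##################..
...###################..
...###################..
...###################..
....##################..
....##################..
........................
........................
........................
####....................
########################
########################
########################
########################
collar/top-of-pin px [394.7 239.7] [395.9 237.5]
scene 262 213
########################
########################
########################
.#######################
...#####################
....####################
.....###################
.......#################
........################
.........###############
........################
......##################
...#####################
....####################
......##################
.......#################
.........###############
..........##############
...........#############
.............######....#
..............###.......
........................
........................
........................
collar/top-of-pin px [261.7 217.6] [261.3 208.2]
at [0.5943 0.27   0.1793] shift [-0.0008  0.0095 -0.0012] turn [-0.0008  0.0002 -0.0001] F [0.6 0.3 0.7] gap 0.5 t 38.0
```

```bash
python3 -c "
from bench import r
print(r.finish_job())"
```

```text
the job is handed in; nothing more can be done
None
```

I handed the job in at about 38 s: three frames flat in their own bays, drawer pushed to its stop, pin about 47 mm deep in its hole, jaw back at its closed stop. The hand-in call gave no verdict, and I checked the pin and jaw from arm readings rather than a final picture.

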